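# Check a gearbox with its dipstick

### The arm

A 7-joint arm with a two-finger parallel gripper is mounted at the origin on a cart in front of the work surface, level with it; the furniture and walls round the work are solid. World frame = base frame: x ahead of the robot, y to its left, z up, the work surface at z = 0. Lengths are in m, angles in rad, forces in N, time in s.
With the tool pointing down it reaches from about 0.4 to 0.85 m from the base axis. Payload 4.5 kg.
Tool frame: the origin (TCP) lies on the centre line of the jaws, within the pads' length; the fingertips stand 11 mm ahead of it and the grasp point (between the pads) lies 8 mm behind it; z points along the fingers, y is the line along which they close (so a half turn about z gives the same grasp; the last joint's range is limited). The gripper opens to 88 mm and grips with 3 to 60 N. Pads are 18 mm wide; open, the fingers measure 123 mm over their backs; the gripper's body (75 mm by 187 mm) begins 45 mm behind the grasp point.
Start: joints at [1.248, 0.689, -0.195, 1.565, 0.157, 0.902, -0.215], TCP at [0.218, -0.586, 0.25] pointing down, gripper open.
Joint ranges: [-3.01, 3.01], [-0.46, 2.08], [-1.47, 1.51], [0.13, 2.56], [-1, 4.14], [0.04, 2.09], [-2.66, 2.66]. Speed limits (rad/s): [2.57, 2.57, 3.14, 3.14, 3.14, 3.14, 3.14].

### API

Orientations are given as a unit quaternion [x, y, z, w].
In Python, from plant import * gives the robot as it stands. The module is installed in compiled form; this text tells all that it offers.
- The arm moves only by the tool send_rows, never from a script. Its argument "motion" is a list of rows, each an object of numbers: "x", "y", "z": the shift along the tool's x, y, z in cm; "rx", "ry", "rz": the turn, a rotation vector about the tool's x, y, z in rad; "jaw": the finger opening in cm, from 0 to 8.81. In form: [{"x": .., "y": .., "z": .., "rx": .., "ry": .., "rz": .., "jaw": ..}, ...]. A call has exactly 5 rows; each row shifts and turns the commanded pose from where the row before left it, along the tool's axes as they then stand; what a row does not reach is not made up. A row lasts 1/10 s, in which the tool goes at most 50 mm and 8.59 degrees, less where a joint would pass 70% of its speed; a pose out of reach is approached as far as the arm can. A call is refused whole if a number of a shift passes 5 or a number of a turn 0.15, either way. A call with a gripper value outside its range is refused whole. The fingers move at their own pace and stop on an object; "grip_force" is the grip in N (left out, the last holds). Time passes only in rows, so rows that do not move let the fingers close, or fill a call up. It gives the time, the measured TCP pose, the force, the opening and the grip force at its end, in the units of the state.
- get_state(): the state, without advancing time (a new reading comes with each control period).
- snapshot(name): name is "side" or "top" or "wrist"; returns a dict with "img" (480x640x3 uint8, red, green, blue), "vertical_fov" (degrees; the focal length in pixels is half the picture's height over the tangent of half this angle, whatever the lens; pixels are square), "cx", "cy" (the principal point, pixels), "D" ([k1, k2, p1, p2, k3] as OpenCV has them; the pictures are not rectified), "extrinsics" (4x4, takes a point from camera to world coordinates). Camera axes: x right, y up, looking along -z (the intrinsics and any distortion apply to the point x, -y, -z); pixel columns grow to the right and rows downward; lengths in m; the calibration is good to about 2 mm. A picture is of the moment at which its call begins. There is no depth.
- finish_job(): hands the job in; it is judged then, once.
The state is a dict: "clock": time; "q": joint angles; "qd": joint speeds; "joint_torque": joint torques, N m; "tool_pos": TCP position; "eef_rot": TCP orientation; "contact_force": force on the tool from outside, world axes, zero at the start; "moment": the same for the moment, N m; "opening": opening from 0.0 (shut) to 1.0 (fully open); "finger_force": force on a finger pad.
Only numpy, scipy, OpenCV 4.12 (cv2) and the standard library are available. Lean on these libraries where they do the work, as an engineer would, in place of code of your own. Each camera call takes 0.05 s, during which the arm holds its last target. There are 200 camera calls.

### The job

Check the small gear unit with its dipstick: with the screwdriver's blade (not your fingers) lever the hinged cover off the mouth of the slanting dipstick tube until it has swung wide open, and lay the screwdriver back down on the bench. Then take the dipstick from its cradle, push it into the tube until its collar stops on the mouth, and draw it right out again. Finish still holding the dipstick in the air, level, about 10 cm above the bench with its tip over the middle of the drip dish, leaving the spool, the small bottle and the round tin where they stand.

Things in the scene. Friction and masses are not known exactly. Their poses are not given: they have to be found in the camera images.
- gear_unit: Grey gear unit fixed to the bench on a dark base plate 76 x 150 mm (own y from -100 to +50 mm); origin at the middle of the housing on the bench top, z up. Housing 56 x 92 x 51 mm high (own x, y, z) with a boss 44 mm square up to 92 mm high on its left part (own y from -2 to +42 mm). The steel dipstick tube climbs from the boss towards the unit's own -y (to the robot's right), 35 degrees above level.
- dip_tube: Steel dipstick tube, fixed to the gear unit. Origin at the centre of its mouth (85 mm to the unit's -y, 125 mm above the bench); its own z axis runs along the tube and OUT of the mouth, 35 degrees above level; its x axis is level and parallel to the cover's hinge; its y axis points up and back, in the plane of the mouth. Outside diameter 21 mm, flaring to 28 mm at the mouth; bore 13 mm, flaring to about 20 mm at the mouth; 84 mm deep and clear.
- cover_hinge (a point): Centre of the cover's hinge at the lower edge of the tube's mouth: 22 mm along the tube's own -y from the mouth centre, 2 mm out. Hinge axis = the tube's own x; axes as the tube's.
- tube_cover (a joint): Angle of the flat steel cover (3 mm thick, about 58 mm from hinge to outer edge) over the tube's mouth: 0 = shut, grows as its free upper edge swings out away from the mouth and then down, up to 2.7 rad. It has a little friction. Its own weight keeps it shut; once levered past about 1.2 rad it falls fully open by itself. Less than 1 N at the lip moves it.
- cover_lip (a point): Middle of the 34 mm wide lip at the cover's free edge, mid-thickness, 50 mm from the hinge axis, 28 mm above the tube's axis; y points from hinge to lip, z is the cover's outer side, x along the hinge. The lip stands 14 mm clear above the flared rim (from 36 to 58 mm from the hinge) with open space behind it, so a blade laid parallel to the hinge fits behind it (coming in from the robot's side, for example).
- screwdriver_grip (a point): Point to grip a slotted screwdriver lying on the bench: on its axis in the orange handle (handle about 19 mm thick and 70 mm long, from 25 mm bladewards of this point to 45 mm behind it), 9.5 mm above the bench. The blade points along its own -y; z up. About 50 g.
- screwdriver_tip (a point): Tip of the screwdriver's blade, 105 mm along its -y from the grip point, same axis; blade shank about 6 mm thick and 75 mm long.
- cradle: Dark wooden cradle for the dipstick, fixed to the bench: base 170 x 50 x 6 mm with two notched posts (10 mm thick, 34 mm wide, top 55 mm high) at 52 mm behind and 88 mm ahead of its origin along its own x. Origin on the bench below the dipstick's handle centre.
- dipstick_grip (a point): Centre of the dipstick's flat ribbed handle: 70 mm long (own x), 14 mm thick (own y), 22 mm high (own z). The own x axis points to the tip. At the start it lies level in the cradle, 45 mm above the bench; lift it straight up. Behind the handle an 8 mm square tang, 30 mm long, rests in the rear notch. 70 g (varies), balanced about 15 mm towards the tip.
- dipstick_collar (a point): Centre of the tip-side face of the dipstick's round collar (30 mm diameter, 8 mm thick), 43 mm towards the tip from the handle centre. This face stops on the tube's mouth.
- dipstick_tip (a point): Tip of the dipstick's round shaft (8 mm diameter, 80 mm from the collar face to the tip), 123 mm from the handle centre.
- drip_dish: Glazed round open dish, 76 mm across, 27 mm high, standing loose on the bench; origin at the centre of its underside.
- spool: Bystander: spool of wire, 60 mm across, 32 mm high, standing on the bench; origin at the centre of its underside.
- small_bottle: Bystander: small bottle with a tall cap, 31 mm across, 79 mm high; origin at the centre of its underside.
- round_tin: Bystander: round tin, 60 mm across, 27 mm high; origin at the centre of its underside.

How it is judged:
By the outcome, as a careful person would: the job done as asked, in the order asked, and still so for the second after the job is handed in, while the arm keeps its last pose, push and grip.
It also fails if it takes over 72 s, if anything falls off the work surface, if the arm or the gripper's body presses on something with over 40 N, if the wrist force passes 120 N, or if a joint passes its speed limit or range.

## Working session

There is one attempt and no reset: what is moved stays moved. The work goes in short steps, Python scripts to look and compute and a tool call to move; the robot and the scene stay as the last step left them, time stands still between calls to the robot, and variables do not carry over. Pictures are saved under pics/ and viewed, at most 10 in all, crops included, and the job is handed in when it is done.

Besides the shell and the picture viewer there is one more tool, called as a command line: name --argument value ..., lists and objects as JSON in quotes. send_rows: Moves the arm, as the interface text tells. Its arguments: {"type":"object","properties":{"motion":{"type":"array"},"grip_force":{"type":"number"}},"required":["motion"]}

```bash
mkdir -p pics; cat > h.py <<'E'
from plant import *
import numpy as np, cv2, json
from scipy.spatial.transform import Rotation as R
def snap(n,f):
    s=snapshot(n); cv2.imwrite(f'pics/{f}.png',s['img'][:,:,::-1])
    d={k:np.asarray(v).tolist() for k,v in s.items() if k!='img'}; json.dump(d,open(f'pics/{f}.json','w')); return s
def cal(f): return json.load(open(f'pics/{f}.json'))
def K(s):
    f=240/np.tan(np.radians(s['vertical_fov'])/2); return np.array([[f,0,s['cx']],[0,f,s['cy']],[0,0,1.]])
def ray(f,uv):
    s=cal(f); p=cv2.undistortPoints(np.array([[uv]],float),K(s),np.array(s['D']))[0,0]
    E=np.array(s['extrinsics']); d=E[:3,:3]@np.array([p[0],-p[1],-1]); return E[:3,3],d/np.linalg.norm(d)
def atz(f,uv,z):
    o,d=ray(f,uv); return o+d*(z-o[2])/d[2]
def proj(f,P):
    s=cal(f); E=np.array(s['extrinsics']); p=(np.atleast_2d(P)-E[:3,3])@E[:3,:3]; p=p*[1,-1,-1]
    return cv2.projectPoints(p,np.zeros(3),np.zeros(3),K(s),np.array(s['D']))[0][:,0]
def tri(obs):
    A=0;b=0
    for f,uv in obs:
        o,d=ray(f,uv); M=np.eye(3)-np.outer(d,d); A=A+M; b=b+M@o
    return np.linalg.solve(A,b)
E
python3 - <<'E'
from h import *
for n in('top','side','wrist'):
    s=snap(n,n+'0'); print(n,s['vertical_fov'],np.round(s['extrinsics'],3).tolist(),s['D'])
st=get_state(); print(st)
E
```

```text
top 46.036478096220286 [[0.068, 0.977, -0.201, 0.278], [-0.998, 0.066, -0.019, 0.02], [-0.005, 0.201, 0.979, 1.21], [0.0, 0.0, 0.0, 1.0]] [-0.09317353  0.          0.          0.          0.        ]
side 46.037556588080605 [[-0.997, 0.047, -0.053, 0.458], [-0.069, -0.46, 0.885, 0.958], [0.017, 0.886, 0.463, 0.627], [0.0, 0.0, 0.0, 1.0]] [-0.16113218  0.          0.          0.          0.        ]
wrist 68.17740930604508 [[0.349, 0.891, 0.29, 0.294], [-0.937, 0.333, 0.105, -0.557], [-0.003, -0.308, 0.951, 0.384], [0.0, 0.0, 0.0, 1.0]] [0.01699699 0.         0.         0.         0.        ]
{'clock': 0.15, 'q': array([ 1.24781484,  0.68977617, -0.19452349,  1.56608215,  0.15730977,
        0.90252022, -0.21511485]), 'qd': array([ 0.00116043, -0.00149057,  0.00048298, -0.00326892,  0.0006787 ,
       -0.00017976, -0.00060165]), 'joint_torque': array([-1.19762237e-03, -5.27861989e+01, -1.26831852e+00, -1.53585559e+01,
       -5.24969003e-02,  3.93036258e-03,  1.44257247e-04]), 'tool_pos': array([ 0.21808855, -0.58522236,  0.24910975]), 'eef_rot': array([ 9.84125782e-01,  1.77471004e-01, -1.80806665e-04, -6.74018768e-04]), 'contact_force': array([ 1.48317352,  1.14572523, -0.04443924]), 'moment': array([-0.02727516, -0.00773249, -0.02478396]), 'finger_force': 0.0, 'opening': 0.9976342895632087}
```

View pics/top0.png

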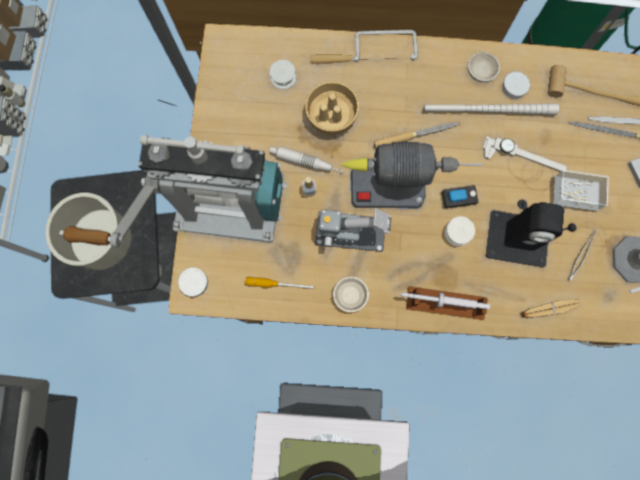

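View pics/side0.png

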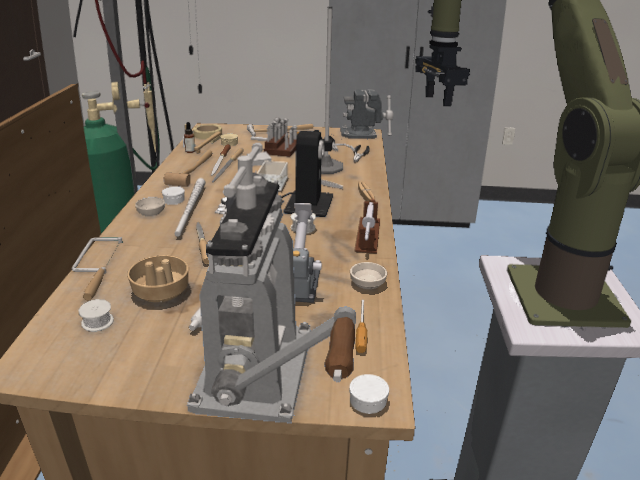

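The top view shows the gear unit at (350,230), screwdriver at (245–312,285) with its blade pointing right, dish at (350,294) and cradle at (448,302). The side view is mostly blocked by the press. I'll enlarge the top view.

```bash
python3 - <<'E'
import cv2
i=cv2.imread('pics/top0.png')[180:330,235:501]
cv2.imwrite('pics/c1.png',cv2.resize(i,None,fx=3,fy=3,interpolation=cv2.INTER_CUBIC))
E
```

```text
(no output)
```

View pics/c1.png

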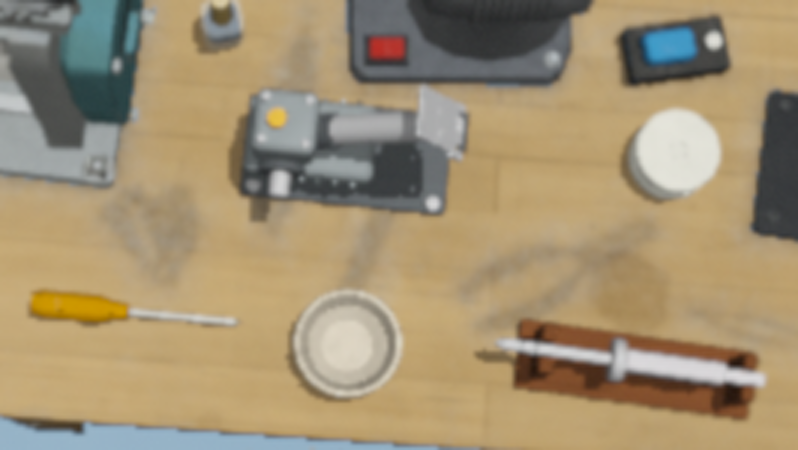

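The crop shows the dipstick tip at (498,344), collar at (619,360) and tang end at (764,380). The screwdriver runs from (31,303) to tip (236,322), and the dish centre is (347,343). The boss top corners are (262,92), (317,98), (310,157) and (252,150). The cover is at (418–467,87–157).

```bash
python3 - <<'E'
from h import *
def P(c,z):
    return atz('top0',[(c[0]+.5)/3-.5+235,(c[1]+.5)/3-.5+180],z)
for n,c,z in [('plateFL',(243,193),.008),('plateFR',(443,212),.008),('bossBL',(262,92),.092),('bossBR',(317,98),.092),('bossFR',(310,157),.092),('bossFL',(252,150),.092),
 ('sd end',(31,303),.0095),('sd ferr',(128,311),.0095),('sd tip',(236,322),.0095),('dish',(347,343),.027),('dtip',(498,344),.045),('dcollar',(619,360),.045),('dtang',(764,380),.045),('tin',(675,153),.027),('cov1',(425,87),.149),('cov2',(467,110),.14),('cov3',(460,157),.14),('cov4',(418,140),.149)]:
    print(n,np.round(P(c,z)*1000,1))
E
```

```text
plateFL [511.2  63.8   8. ]
plateFR [506.9 -81.2   8. ]
bossBL [565.7  52.8  92. ]
bossBR [564.   15.2  92. ]
bossFR [522.7  17.3  92. ]
bossFL [524.9  56.8  92. ]
sd end [420.9 209.2   9.5]
sd ferr [419.9 139.4   9.5]
sd tip [417.3  62.    9.5]
dish [405.8 -17.1  27. ]
dtip [ 410.  -120.5   45. ]
dcollar [ 404.4 -204.5   45. ]
dtang [ 396.8 -305.6   45. ]
tin [ 557.4 -244.1   27. ]
cov1 [561.4 -53.8 149. ]
cov2 [550.2 -82.5 140. ]
cov3 [518.7 -79.3 140. ]
cov4 [526. -51. 149.]
```

```bash
cat >> h.py <<'E'
def tool(yang,tilt=0.):
    """tool pointing down, its y at world angle yang (rad); then tilted about world x by tilt"""
    y=np.array([np.cos(yang),np.sin(yang),0]); z=np.array([0,0,-1.]); x=np.cross(y,z)
    return R.from_rotvec([tilt,0,0])*R.from_matrix(np.c_[x,y,z])
def plan(wps,start=None):
    """wps: list of (pos m, Rotation, nrows). prints rows in tool axes (cm, rad)"""
    if start is None:
        st=get_state(); p=np.array(st['tool_pos']); r=R.from_quat(st['eef_rot'])
    else: p,r=start
    for P,Rt,n in wps:
        P=np.array(P)
        for i in range(n,0,-1):
            d=np.round(r.inv().apply((P-p)/i)*100,2); w=np.round((r.inv()*Rt).as_rotvec()/i,3)
            print('{"x":%g,"y":%g,"z":%g,"rx":%g,"ry":%g,"rz":%g}'%(*d,*w))
            p=p+r.apply(d/100); r=r*R.from_rotvec(w)
        print('-- at',np.round(p,4))
E
python3 - <<'E'
from h import *
for uv,z in [((275,239),.01),((176,232),.01),((260,227),.03),((280,200),.1),((264,222),.1),((250,180),.2)]: print(uv,z,np.round(atz('top0',uv,z),3))
S=tool(-0.0245)
plan([([.40,-.25,.25],S,8),([.42,.13,.22],S,10)])
E
```

```text
(275, 239) 0.01 [0.516 0.153 0.01 ]
(176, 232) 0.01 [0.517 0.371 0.01 ]
(260, 227) 0.03 [0.536 0.185 0.03 ]
(280, 200) 0.1 [0.58  0.139 0.1  ]
(264, 222) 0.1 [0.532 0.168 0.1  ]
(250, 180) 0.2 [0.588 0.188 0.2  ]
{"x":3.59,"y":-3.13,"z":-0.01,"rx":-0,"ry":-0,"rz":-0.149}
{"x":4.02,"y":-2.56,"z":-0.01,"rx":-0,"ry":-0,"rz":-0.149}
{"x":4.36,"y":-1.94,"z":-0.01,"rx":-0,"ry":-0,"rz":-0.149}
{"x":4.6,"y":-1.27,"z":-0.01,"rx":-0,"ry":-0,"rz":-0.148}
{"x":4.73,"y":-0.58,"z":-0,"rx":-0,"ry":-0,"rz":-0.149}
{"x":4.77,"y":0.13,"z":-0.01,"rx":-0,"ry":-0,"rz":-0.148}
{"x":4.69,"y":0.83,"z":-0,"rx":-0,"ry":-0.001,"rz":-0.149}
{"x":4.52,"y":1.52,"z":-0.01,"rx":-0.001,"ry":-0,"rz":-0.148}
-- at [ 0.4  -0.25  0.25]
{"x":3.8,"y":0.1,"z":0.3,"rx":0,"ry":-0,"rz":-0}
{"x":3.8,"y":0.11,"z":0.3,"rx":0,"ry":-0,"rz":-0}
{"x":3.8,"y":0.1,"z":0.3,"rx":0,"ry":-0,"rz":-0}
{"x":3.81,"y":0.11,"z":0.3,"rx":0,"ry":-0,"rz":-0}
{"x":3.8,"y":0.1,"z":0.3,"rx":0,"ry":-0,"rz":-0}
{"x":3.81,"y":0.11,"z":0.3,"rx":0,"ry":-0,"rz":-0}
{"x":3.8,"y":0.1,"z":0.3,"rx":0,"ry":-0,"rz":-0}
{"x":3.81,"y":0.11,"z":0.3,"rx":0,"ry":-0,"rz":-0}
{"x":3.8,"y":0.1,"z":0.3,"rx":0,"ry":-0,"rz":-0}
{"x":3.81,"y":0.11,"z":0.31,"rx":0,"ry":-0,"rz":-0}
-- at [0.42 0.13 0.22]
```

send_rows --motion '[{"x":3.6,"y":-3.1,"z":0,"rz":-0.149,"jaw":5},{"x":4,"y":-2.6,"z":0,"rz":-0.149,"jaw":5},{"x":4.4,"y":-1.9,"z":0,"rz":-0.149,"jaw":5},{"x":4.6,"y":-1.3,"z":0,"rz":-0.148,"jaw":5},{"x":4.7,"y":-0.6,"z":0,"rz":-0.149,"jaw":5}]'

```text
schema error: expected keys x, y, z, rx, ry, rz, jaw
```

send_rows --motion '[{"x":4.8,"y":0.1,"z":0,"rz":-0.148,"jaw":5},{"x":4.7,"y":0.8,"z":0,"rz":-0.149,"jaw":5},{"x":4.5,"y":1.5,"z":0,"rz":-0.148,"jaw":5},{"x":3.8,"y":0.1,"z":0.3,"jaw":5},{"x":3.8,"y":0.1,"z":0.3,"jaw":5}]'

```text
schema error: expected keys x, y, z, rx, ry, rz, jaw
```

send_rows --motion '[{"x":3.8,"y":0.1,"z":0.3,"jaw":5},{"x":3.8,"y":0.1,"z":0.3,"jaw":5},{"x":3.8,"y":0.1,"z":0.3,"jaw":5},{"x":3.8,"y":0.1,"z":0.3,"jaw":5},{"x":3.8,"y":0.1,"z":0.3,"jaw":5}]'

```text
schema error: expected keys x, y, z, rx, ry, rz, jaw
```

send_rows --motion '[{"x":3.8,"y":0.1,"z":0.3,"jaw":5},{"x":3.8,"y":0.1,"z":0.3,"jaw":5},{"x":3.8,"y":0.1,"z":0.3,"jaw":5},{"jaw":5},{"jaw":5}]'

```text
schema error: expected keys x, y, z, rx, ry, rz, jaw
```

```bash
python3 - <<'E'
from h import *
snap('wrist','w1'); st=get_state(); print(st['clock'],st['tool_pos'],st['q'],R.from_quat(st['eef_rot']).as_matrix().round(3).tolist())
print(proj('w1',[[.4199,.167,.0095],[.4173,.062,.0095],[.5426,-.069,.125],[.4058,-.0171,.027]]).round())
E
```

```text
0.2 [ 0.21815337 -0.58532198  0.24923624] [ 1.24779824  0.68965179 -0.19453231  1.56589977  0.15729291  0.90249277
 -0.21507309] [[0.937, 0.349, -0.0], [0.349, -0.937, 0.001], [-0.0, -0.001, -1.0]]
[[ -771.  -572.]
 [ -520.  -441.]
 [-1177. -1640.]
 [ -410.  -374.]]
```

View pics/w1.png

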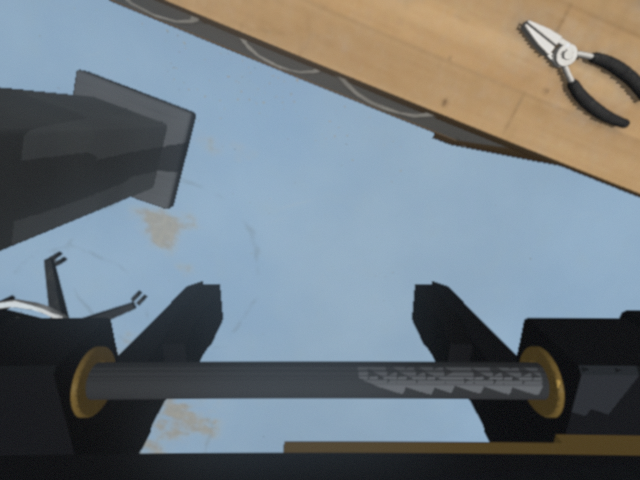

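The rows were refused because every key must be present, so the arm hasn't moved. This wrist view shows only the bench edge and pliers (560,60). I'll resend with full keys.

send_rows --motion '[{"x":3.6,"y":-3.1,"z":0,"rx":0,"ry":0,"rz":-0.149,"jaw":5},{"x":4,"y":-2.6,"z":0,"rx":0,"ry":0,"rz":-0.149,"jaw":5},{"x":4.4,"y":-1.9,"z":0,"rx":0,"ry":0,"rz":-0.149,"jaw":5},{"x":4.6,"y":-1.3,"z":0,"rx":0,"ry":0,"rz":-0.148,"jaw":5},{"x":4.7,"y":-0.6,"z":0,"rx":0,"ry":0,"rz":-0.149,"jaw":5}]'

```text
clock: 0.7
tool_pos: [0.3325, -0.3744, 0.2498]
eef_rot: [0.851, 0.526, 0.0, 0.0]
contact_force: [0.7, 0.3, -0.7]
opening: 0.578
finger_force: 0.0
```

send_rows --motion '[{"x":4.8,"y":0.1,"z":0,"rx":0,"ry":0,"rz":-0.148,"jaw":5},{"x":4.7,"y":0.8,"z":0,"rx":0,"ry":0,"rz":-0.149,"jaw":5},{"x":4.5,"y":1.5,"z":0,"rx":0,"ry":0,"rz":-0.148,"jaw":5},{"x":3.8,"y":0.1,"z":0.3,"rx":0,"ry":0,"rz":0,"jaw":5},{"x":3.8,"y":0.1,"z":0.3,"rx":0,"ry":0,"rz":0,"jaw":5}]'

```text
clock: 1.2
tool_pos: [0.404, -0.1722, 0.2437]
eef_rot: [0.716, 0.698, 0.0, 0.0]
contact_force: [0.2, 0.7, 0.3]
opening: 0.566
finger_force: 0.0
```

send_rows --motion '[{"x":3.8,"y":0.1,"z":0.3,"rx":0,"ry":0,"rz":0,"jaw":5},{"x":3.8,"y":0.1,"z":0.3,"rx":0,"ry":0,"rz":0,"jaw":5},{"x":3.8,"y":0.1,"z":0.3,"rx":0,"ry":0,"rz":0,"jaw":5},{"x":3.8,"y":0.1,"z":0.3,"rx":0,"ry":0,"rz":0,"jaw":5},{"x":3.8,"y":0.1,"z":0.3,"rx":0,"ry":0,"rz":0,"jaw":5}]'

```text
clock: 1.7
tool_pos: [0.4132, 0.0172, 0.2287]
eef_rot: [0.716, 0.698, 0.0, 0.0]
contact_force: [1.0, -0.7, 0.1]
opening: 0.568
finger_force: 0.0
```

```bash
python3 - <<'E'
from h import *
snap('wrist','w2'); st=get_state(); print(st['clock'],st['tool_pos'],st['q'],R.from_quat(st['eef_rot']).as_matrix().round(3).tolist())
print(proj('w2',[[.4199,.167,.0095],[.4173,.062,.0095],[.5426,-.069,.125],[.4058,-.0171,.027]]).round())
E
```

```text
1.75 [0.41414658 0.02502479 0.22894238] [ 0.14230543  0.49064826 -0.45798749  2.18425221  0.40504103  0.54235039
 -0.63364352] [[0.015, 1.0, 0.003], [1.0, -0.015, 0.006], [0.006, 0.003, -1.0]]
[[320.  36.]
 [319. 157.]
 [486. 339.]
 [310. 239.]]
```

View pics/w2.png

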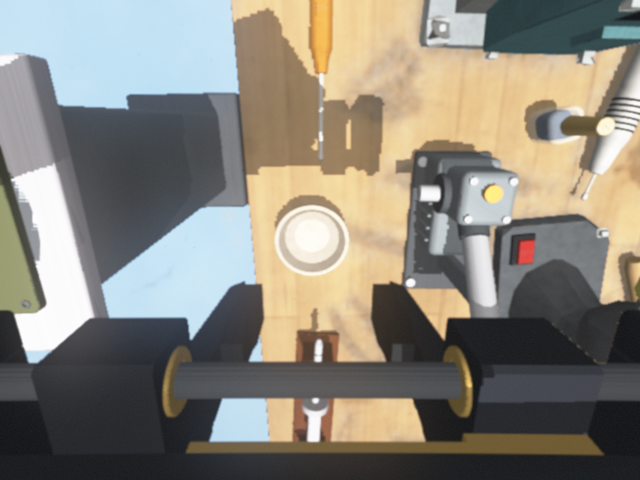

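The wrist view agrees with predictions: screwdriver shank tip seen at (321,160) against (319,157), dish centre at (312,238) against (310,239), and the gear boss at (485,195). Going down to grasp.

```bash
python3 - <<'E'
from h import *
a=atz('w2',(320.5,60),.0095);b=atz('w2',(321,160),.0095);print(a,b)
d=(a-b)/np.linalg.norm(a-b);g=b+d*.098;print(g)
st=get_state();print(st['tool_pos'])
S=tool(np.arctan2(d[1],d[0])-np.pi/2); plan([([g[0],g[1],.12],S,5),([g[0],g[1],.0130],S,5)])
E
```

```text
[0.42026866 0.14754156 0.0095    ] [0.41880433 0.05892646 0.0095    ]
[0.42042352 0.15691308 0.0095    ]
[0.41414658 0.02502479 0.22894238]
{"x":2.63,"y":0.08,"z":2.2,"rx":0.001,"ry":-0.001,"rz":0}
{"x":2.63,"y":0.08,"z":2.19,"rx":0,"ry":-0.001,"rz":0}
{"x":2.63,"y":0.08,"z":2.19,"rx":0.001,"ry":-0.001,"rz":0.001}
{"x":2.63,"y":0.08,"z":2.19,"rx":0,"ry":-0.002,"rz":0}
{"x":2.63,"y":0.09,"z":2.18,"rx":0.001,"ry":-0.001,"rz":0.001}
-- at [0.4205 0.1569 0.12  ]
{"x":0,"y":-0,"z":2.14,"rx":-0,"ry":-0,"rz":-0}
{"x":0,"y":-0,"z":2.14,"rx":-0,"ry":-0,"rz":-0}
{"x":0,"y":-0,"z":2.14,"rx":-0,"ry":-0,"rz":-0}
{"x":0,"y":-0,"z":2.14,"rx":-0,"ry":-0,"rz":-0}
{"x":0,"y":-0,"z":2.14,"rx":-0,"ry":-0,"rz":-0}
-- at [0.4205 0.1569 0.013 ]
```

send_rows --motion '[{"x":2.6,"y":0.1,"z":2.2,"rx":0,"ry":0,"rz":0,"jaw":5},{"x":2.6,"y":0.1,"z":2.2,"rx":0,"ry":0,"rz":0,"jaw":5},{"x":2.6,"y":0.1,"z":2.2,"rx":0,"ry":0,"rz":0,"jaw":5},{"x":2.6,"y":0.1,"z":2.2,"rx":0,"ry":0,"rz":0,"jaw":5},{"x":2.6,"y":0,"z":2.2,"rx":0,"ry":0,"rz":0,"jaw":5}]'

```text
clock: 2.25
tool_pos: [0.4208, 0.1465, 0.1178]
eef_rot: [0.716, 0.698, 0.0, 0.0]
contact_force: [1.0, 0.2, 0.5]
opening: 0.569
finger_force: 0.0
```

send_rows --motion '[{"x":0,"y":0,"z":2,"rx":0,"ry":0,"rz":0,"jaw":5},{"x":0,"y":0,"z":2,"rx":0,"ry":0,"rz":0,"jaw":5},{"x":0,"y":0,"z":2,"rx":0,"ry":0,"rz":0,"jaw":5},{"x":0,"y":0,"z":0,"rx":0,"ry":0,"rz":0,"jaw":5},{"x":0,"y":0,"z":0,"rx":0,"ry":0,"rz":0,"jaw":5}]'

```text
clock: 2.75
tool_pos: [0.4204, 0.1454, 0.0588]
eef_rot: [0.716, 0.698, -0.0, 0.0]
contact_force: [-0.3, -0.4, 0.1]
opening: 0.563
finger_force: 0.0
```

```bash
python3 - <<'E'
from h import *
st=get_state();print(st['tool_pos'],st['q'].round(2))
g=[.4204,.1569]
S=tool(-.0165); plan([([g[0],g[1],.0130],S,4)])
E
```

```text
[0.4203682  0.14544822 0.05875925] [-0.4   0.85 -0.05  2.23  0.61  0.07 -1.07]
{"x":0.29,"y":-0.01,"z":1.14,"rx":-0,"ry":0,"rz":-0.002}
{"x":0.29,"y":-0,"z":1.15,"rx":-0,"ry":0,"rz":-0.002}
{"x":0.28,"y":-0.01,"z":1.14,"rx":-0,"ry":0,"rz":-0.002}
{"x":0.29,"y":0,"z":1.15,"rx":-0,"ry":0.001,"rz":-0.002}
-- at [0.4204 0.1569 0.013 ]
```

send_rows --motion '[{"x":0.3,"y":0,"z":1.1,"rx":0,"ry":0,"rz":0,"jaw":5},{"x":0.3,"y":0,"z":1.1,"rx":0,"ry":0,"rz":0,"jaw":5},{"x":0.3,"y":0,"z":1.1,"rx":0,"ry":0,"rz":0,"jaw":5},{"x":0.3,"y":0,"z":1.2,"rx":0,"ry":0,"rz":0,"jaw":5},{"x":0,"y":0,"z":0,"rx":0,"ry":0,"rz":0,"jaw":5}]'

```text
clock: 3.25
tool_pos: [0.4241, 0.1557, 0.0268]
eef_rot: [0.715, 0.699, -0.002, -0.0]
contact_force: [-0.9, 0.9, 0.5]
opening: 0.568
finger_force: 0.0
```

```bash
python3 - <<'E'
from h import *
st=get_state();print(st['tool_pos'],st['q'].round(3),st['contact_force'],R.from_quat(st['eef_rot']).as_matrix().round(3).tolist())
E
```

```text
[0.42410573 0.15568666 0.0267857 ] [-0.421  0.922 -0.053  2.214  1.346  0.044 -1.823] [-0.93900072  0.92129842  0.50081828] [[0.024, 1.0, -0.003], [1.0, -0.024, -0.002], [-0.002, -0.003, -1.0]]
```

send_rows --motion '[{"x":0,"y":0,"z":-1.5,"rx":0,"ry":0,"rz":0,"jaw":3.2},{"x":0,"y":-0.1,"z":-1.5,"rx":0.05,"ry":0,"rz":0,"jaw":3.2},{"x":0,"y":-0.1,"z":-1.5,"rx":0.05,"ry":0,"rz":0,"jaw":3.2},{"x":0,"y":-0.1,"z":0,"rx":0,"ry":0,"rz":0,"jaw":3.2},{"x":0,"y":0,"z":0,"rx":0,"ry":0,"rz":0,"jaw":3.2}]'

```text
clock: 3.75
tool_pos: [0.4229, 0.1545, 0.0682]
eef_rot: [0.716, 0.696, -0.032, -0.03]
contact_force: [-0.4, 0.6, -0.4]
opening: 0.366
finger_force: 0.0
```

```bash
python3 - <<'E'
from h import *
st=get_state();print(st['tool_pos'],st['q'].round(3),st['contact_force'],R.from_quat(st['eef_rot']).as_matrix().round(3).tolist())
S=R.from_rotvec([0,.1,0])*tool(-.0165)
plan([([.4212,.157,.016],S,4)])
E
```

```text
[0.42291547 0.15450256 0.06815067] [-0.113  0.884 -0.519  2.126  0.917  0.453 -1.385] [-0.43672123  0.56745771 -0.39365306] [[0.028, 0.996, -0.088], [1.0, -0.028, -0.002], [-0.004, -0.088, -0.996]]
{"x":0.07,"y":0.07,"z":1.3,"rx":0.003,"ry":0,"rz":-0.003}
{"x":0.07,"y":0.07,"z":1.3,"rx":0.003,"ry":0,"rz":-0.003}
{"x":0.06,"y":0.08,"z":1.3,"rx":0.003,"ry":0.001,"rz":-0.003}
{"x":0.06,"y":0.09,"z":1.31,"rx":0.003,"ry":0,"rz":-0.003}
-- at [0.4212 0.157  0.016 ]
```

send_rows --motion '[{"x":0.1,"y":0.1,"z":1.3,"rx":0,"ry":0,"rz":-0.003,"jaw":3.2},{"x":0.1,"y":0.1,"z":1.3,"rx":0,"ry":0,"rz":-0.003,"jaw":3.2},{"x":0,"y":0.1,"z":1.3,"rx":0,"ry":0,"rz":-0.003,"jaw":3.2},{"x":0,"y":0,"z":1.2,"rx":0,"ry":0,"rz":-0.003,"jaw":3.2},{"x":0,"y":0,"z":0,"rx":0,"ry":0,"rz":0,"jaw":3.2}]'

```text
clock: 4.25
tool_pos: [0.4194, 0.1564, 0.0154]
eef_rot: [0.71, 0.702, -0.035, -0.03]
contact_force: [-1.1, 0.3, 0.1]
opening: 0.365
finger_force: 0.0
```

```bash
python3 - <<'E'
from h import *
st=get_state();print(st['tool_pos'],st['q'].round(3),st['contact_force'],R.from_quat(st['eef_rot']).as_matrix().round(3).tolist())
S=R.from_rotvec([0,.1,0])*tool(-.0165)
plan([([.4212,.157,.016],S,1)])
E
```

```text
[0.41940372 0.15642804 0.01544163] [-0.204  0.971 -0.38   2.136  1.063  0.319 -1.504] [-1.1434545   0.27693418  0.08343093] [[0.011, 0.996, -0.092], [1.0, -0.012, -0.006], [-0.007, -0.092, -0.996]]
{"x":0.06,"y":0.17,"z":-0.07,"rx":0.008,"ry":0.006,"rz":0.005}
-- at [0.4212 0.157  0.016 ]
```

Reached; close the jaws, lift, and look at the state.

send_rows --motion '[{"x":0,"y":0.1,"z":0,"rx":0,"ry":0,"rz":0,"jaw":1.2},{"x":0,"y":0,"z":0,"rx":0,"ry":0,"rz":0,"jaw":1.2},{"x":0,"y":0,"z":0,"rx":0,"ry":0,"rz":0,"jaw":1.2},{"x":0,"y":0,"z":0,"rx":0,"ry":0,"rz":0,"jaw":1.2},{"x":0,"y":0,"z":0,"rx":0,"ry":0,"rz":0,"jaw":1.2}]' --grip_force 35

```text
clock: 4.75
tool_pos: [0.4224, 0.1569, 0.0169]
eef_rot: [0.712, 0.701, -0.033, -0.03]
contact_force: [-0.2, -0.8, 2.2]
opening: 0.217
finger_force: 34.5
```

send_rows --motion '[{"x":0,"y":0,"z":-3,"rx":0,"ry":0,"rz":0,"jaw":1.2},{"x":0,"y":0,"z":-4,"rx":0,"ry":0,"rz":0,"jaw":1.2},{"x":0,"y":0,"z":-4,"rx":0,"ry":0,"rz":0,"jaw":1.2},{"x":0,"y":0,"z":-4,"rx":-0.05,"ry":0,"rz":0,"jaw":1.2},{"x":0,"y":0,"z":-3,"rx":-0.05,"ry":0,"rz":0,"jaw":1.2}]'

```text
clock: 5.25
tool_pos: [0.4377, 0.1574, 0.198]
eef_rot: [0.713, 0.702, 0.004, 0.006]
contact_force: [-0.0, 0.3, -0.3]
opening: 0.214
finger_force: 34.4
```

```bash
python3 - <<'E'
from h import *
st=get_state();print(st['tool_pos'],st['q'].round(3),st['opening'],R.from_quat(st['eef_rot']).as_matrix().round(3).tolist())
# carry: back off in x, rotate world +90 (blade +x), go to y -0.05
S=tool(np.pi/2-.03)
plan([([.41,.06,.21],tool(.75),5),([.40,-.045,.21],S,6)])
E
```

```text
[0.43774197 0.1574266  0.19796095] [-1.000e-03  6.490e-01 -7.150e-01  2.083e+00  7.230e-01  6.590e-01
 -1.226e+00] 0.21392398558617443 [[0.016, 1.0, 0.014], [1.0, -0.016, -0.003], [-0.002, 0.014, -1.0]]
{"x":-1.96,"y":-0.52,"z":-0.24,"rx":0.002,"ry":0.002,"rz":-0.153}
{"x":-1.85,"y":-0.81,"z":-0.25,"rx":0.003,"ry":0.001,"rz":-0.153}
{"x":-1.71,"y":-1.09,"z":-0.24,"rx":0.002,"ry":0.002,"rz":-0.153}
{"x":-1.52,"y":-1.34,"z":-0.25,"rx":0.003,"ry":0.001,"rz":-0.153}
{"x":-1.3,"y":-1.55,"z":-0.24,"rx":0.002,"ry":0.002,"rz":-0.154}
-- at [0.41 0.06 0.21]
{"x":-1.17,"y":-1.32,"z":-0,"rx":0,"ry":-0,"rz":-0.132}
{"x":-0.98,"y":-1.46,"z":-0,"rx":0,"ry":0,"rz":-0.132}
{"x":-0.78,"y":-1.57,"z":-0,"rx":0,"ry":0,"rz":-0.132}
{"x":-0.57,"y":-1.66,"z":-0,"rx":0,"ry":0,"rz":-0.131}
{"x":-0.35,"y":-1.73,"z":-0,"rx":0,"ry":0,"rz":-0.132}
{"x":-0.12,"y":-1.75,"z":-0.01,"rx":0,"ry":0,"rz":-0.131}
-- at [ 0.4   -0.045  0.21 ]
```

send_rows --motion '[{"x":-2,"y":-0.5,"z":-0.2,"rx":0,"ry":0,"rz":-0.149,"jaw":1.2},{"x":-1.8,"y":-0.8,"z":-0.2,"rx":0,"ry":0,"rz":-0.149,"jaw":1.2},{"x":-1.7,"y":-1.1,"z":-0.2,"rx":0,"ry":0,"rz":-0.149,"jaw":1.2},{"x":-1.5,"y":-1.3,"z":-0.2,"rx":0,"ry":0,"rz":-0.149,"jaw":1.2},{"x":-1.3,"y":-1.5,"z":-0.2,"rx":0,"ry":0,"rz":-0.149,"jaw":1.2}]'

```text
clock: 5.75
tool_pos: [0.4087, 0.0599, 0.2061]
eef_rot: [0.405, 0.914, -0.0, 0.006]
contact_force: [0.7, -1.0, -0.8]
opening: 0.219
finger_force: 34.4
```

send_rows --motion '[{"x":-1.2,"y":-1.3,"z":0,"rx":0,"ry":0,"rz":-0.14,"jaw":1.2},{"x":-1,"y":-1.5,"z":0,"rx":0,"ry":0,"rz":-0.14,"jaw":1.2},{"x":-0.8,"y":-1.6,"z":0,"rx":0,"ry":0,"rz":-0.13,"jaw":1.2},{"x":-0.6,"y":-1.7,"z":0,"rx":0,"ry":0,"rz":-0.13,"jaw":1.2},{"x":-0.4,"y":-1.7,"z":0,"rx":0,"ry":0,"rz":-0.13,"jaw":1.2}]'

```text
clock: 6.25
tool_pos: [0.4005, -0.0288, 0.2062]
eef_rot: [0.082, 0.997, -0.002, 0.005]
contact_force: [0.7, -0.2, -0.7]
opening: 0.217
finger_force: 34.4
```

send_rows --motion '[{"x":-0.1,"y":-1.7,"z":0,"rx":0,"ry":0,"rz":-0.13,"jaw":1.2},{"x":0,"y":0,"z":0,"rx":0,"ry":0,"rz":0,"jaw":1.2},{"x":0,"y":0,"z":0,"rx":0,"ry":0,"rz":0,"jaw":1.2},{"x":0,"y":0,"z":0,"rx":0,"ry":0,"rz":0,"jaw":1.2},{"x":0,"y":0,"z":0,"rx":0,"ry":0,"rz":0,"jaw":1.2}]'

```text
clock: 6.75
tool_pos: [0.3994, -0.0438, 0.2066]
eef_rot: [0.02, 1.0, -0.002, 0.006]
contact_force: [0.3, 0.2, -1.1]
opening: 0.218
finger_force: 34.4
```

```bash
python3 - <<'E'
from h import *
st=get_state();print(st['clock'],st['tool_pos'],st['q'].round(3),st['opening'],R.from_quat(st['eef_rot']).as_matrix().round(3).tolist())
p=np.array(st['tool_pos']);r=R.from_quat(st['eef_rot'])
snap('wrist','w3')
# predicted blade points: tool-frame: -x? blade direction
for sgn in(1,-1): print(sgn,[proj('w3',p+r.apply([sgn*a,0,.0075])).round(1).tolist() for a in(.04,.098)])
print(proj('w3',[[.5426,-.069,.125],[.543,-.053,.149]]).round())
a=cv2.imread('pics/w3.png'); b=cv2.imread('pics/top0.png')[150:260,280:440]
E
```

```text
6.75 [ 0.39938796 -0.04375703  0.20655979] [ 0.692  0.726 -1.164  2.235  0.975  0.838  0.403] 0.21813969255434582 [[-0.999, 0.039, 0.011], [0.039, 0.999, -0.004], [-0.011, -0.003, -1.0]]
1 [[[316.6, 219.3]], [[316.5, 65.6]]]
-1 [[[316.7, 378.3]], [[316.7, 468.8]]]
[[292. 420.]
 [312. 448.]]
```

View pics/w3.png

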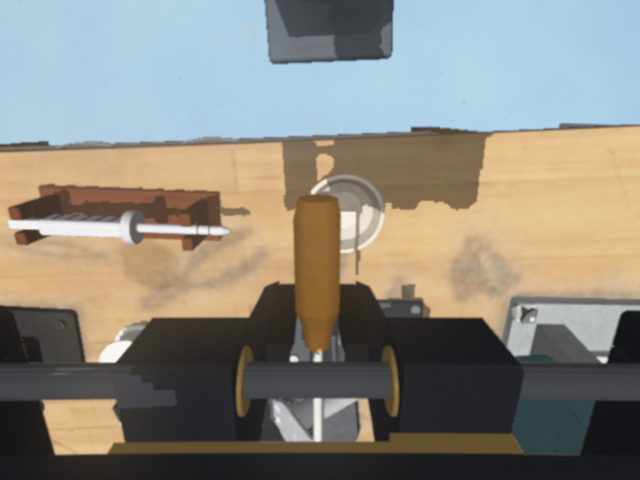

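The view shows the screwdriver held straight, with its handle end at (318,198) and the blade pointing along +x. The dipstick tip is at (229,231), collar at (132,228) and tang end at (10,225). Next I bring the blade in behind the lip.

```bash
cat > lev.py <<'E'
from h import *
M=np.array([.5426,-.069,.125]); yaw=-.04
yh=np.array([-np.sin(yaw),np.cos(yaw),0]); xh=np.array([np.cos(yaw),np.sin(yaw),0]); zh=np.array([0,0,1.])
c,s=np.cos(np.radians(35)),np.sin(np.radians(35))
yt=s*yh+c*zh; zt=-c*yh+s*zh; H=M-.022*yt+.002*zt
off=lambda r: r.apply([-.074,0,.0075])   # TCP -> blade point over the lip middle (24mm before tip)
def blade(th,back=.0045,rad=.049): return H+rad*(np.cos(th)*yt+np.sin(th)*zt)-back*(-np.sin(th)*yt+np.cos(th)*zt)
E
python3 - <<'E'
from lev import *
for n,uv in [('tip',(229,231)),('collar',(132,228)),('tang',(10,225))]: print(n,atz('w3',uv,.045).round(4))
st=get_state(); p=np.array(st['tool_pos']); r=R.from_quat(st['eef_rot'])
B0=blade(0,.011); T=B0-off(r); print('B0',B0,'T',T)
A=T.copy();A[0]=.40
plan([(A,r,3),(T,r,4)])
print('arc'); T1=T
plan([(blade(t,b)-off(r),r,n) for t,b,n in [(0,.005,1),(.25,.0045,1),(.5,.0045,1),(.75,.0045,1),(1.0,.0045,1),(1.25,.0045,1),(1.5,.0045,1),(1.75,.0045,1)]],(T,r))
E
```

```text
tip [ 0.4123 -0.1215  0.045 ]
collar [ 0.4063 -0.2054  0.045 ]
tang [ 0.3996 -0.3088  0.045 ]
B0 [ 0.54351411 -0.04615935  0.14195492] T [ 0.46949376 -0.04323256  0.14863855]
{"x":0,"y":0.03,"z":1.93,"rx":0,"ry":0,"rz":0}
{"x":0,"y":0.03,"z":1.93,"rx":0,"ry":0,"rz":0}
{"x":0,"y":0.02,"z":1.93,"rx":0,"ry":0,"rz":0}
-- at [ 0.4    -0.0433  0.1486]
{"x":-1.74,"y":0.07,"z":0.02,"rx":0,"ry":0,"rz":0}
{"x":-1.73,"y":0.07,"z":0.02,"rx":0,"ry":0,"rz":0}
{"x":-1.74,"y":0.07,"z":0.02,"rx":0,"ry":0,"rz":0}
{"x":-1.73,"y":0.06,"z":0.01,"rx":0,"ry":0,"rz":0}
-- at [ 0.4695 -0.0433  0.1487]
arc
{"x":-0,"y":-0.49,"z":-0.34,"rx":0,"ry":0,"rz":0}
-- at [ 0.4693 -0.0481  0.1521]
{"x":-0.01,"y":-1.07,"z":-0.7,"rx":0,"ry":0,"rz":0}
-- at [ 0.4689 -0.0588  0.1591]
{"x":-0,"y":-1.17,"z":-0.39,"rx":0,"ry":0,"rz":0}
-- at [ 0.4684 -0.0705  0.163 ]
{"x":-0,"y":-1.22,"z":-0.09,"rx":0,"ry":0,"rz":0}
-- at [ 0.4679 -0.0826  0.164 ]
{"x":-0,"y":-1.21,"z":0.22,"rx":0,"ry":0,"rz":0}
-- at [ 0.4674 -0.0947  0.1618]
{"x":0.01,"y":-1.12,"z":0.5,"rx":0,"ry":0,"rz":0}
-- at [ 0.4669 -0.106   0.1569]
{"x":0.01,"y":-0.95,"z":0.77,"rx":0,"ry":0,"rz":0}
-- at [ 0.4666 -0.1155  0.1492]
{"x":0.01,"y":-0.74,"z":0.98,"rx":0,"ry":0,"rz":0}
-- at [ 0.4663 -0.1229  0.1394]
```

send_rows --motion '[{"x":0,"y":0,"z":1.9,"rx":0,"ry":0,"rz":0,"jaw":1.2},{"x":0,"y":0,"z":1.9,"rx":0,"ry":0,"rz":0,"jaw":1.2},{"x":0,"y":0,"z":1.9,"rx":0,"ry":0,"rz":0,"jaw":1.2},{"x":0,"y":0,"z":0.1,"rx":0,"ry":0,"rz":0,"jaw":1.2},{"x":0,"y":0,"z":0,"rx":0,"ry":0,"rz":0,"jaw":1.2}]'

```text
clock: 7.3
tool_pos: [0.3997, -0.0443, 0.1485]
eef_rot: [0.019, 1.0, -0.002, 0.005]
contact_force: [0.8, 1.0, -0.3]
opening: 0.218
finger_force: 34.4
```

send_rows --motion '[{"x":-1.5,"y":0.1,"z":0,"rx":0,"ry":0,"rz":0,"jaw":1.2},{"x":-2,"y":0.1,"z":0,"rx":0,"ry":0,"rz":0,"jaw":1.2},{"x":-2,"y":0.1,"z":0,"rx":0,"ry":0,"rz":0,"jaw":1.2},{"x":-1.5,"y":0,"z":0,"rx":0,"ry":0,"rz":0,"jaw":1.2},{"x":0,"y":0,"z":0,"rx":0,"ry":0,"rz":0,"jaw":1.2}]'

```text
clock: 7.8
tool_pos: [0.4722, -0.0442, 0.1502]
eef_rot: [0.021, 1.0, -0.001, 0.007]
contact_force: [0.4, 0.2, 0.2]
opening: 0.222
finger_force: 34.4
```

```bash
python3 - <<'E'
from lev import *
st=get_state(); p=np.array(st['tool_pos']); r=R.from_quat(st['eef_rot']); print(p,st['q'].round(2),st['contact_force'],r.as_matrix().round(3).tolist())
b=p+off(r); print('blade rel mouth in tube axes',[(b-M)@a for a in(xh,yt,zt)])
snap('top','t2'); i=cv2.imread('pics/t2.png')[180:280,290:430]
cv2.imwrite('pics/c2.png',cv2.resize(i,None,fx=5,fy=5,interpolation=cv2.INTER_CUBIC))
E
```

```text
[ 0.47222102 -0.04416564  0.15022216] [ 0.6   0.88 -1.05  2.09  1.09  0.86  0.4 ] [0.36168477 0.20468054 0.21382106] [[-0.999, 0.042, 0.014], [0.042, 0.999, -0.003], [-0.014, -0.002, -1.0]]
blade rel mouth in tube axes [np.float64(0.0027823032956899195), np.float64(0.027896555451146783), np.float64(-0.007124611099494102)]
```

View pics/c2.png

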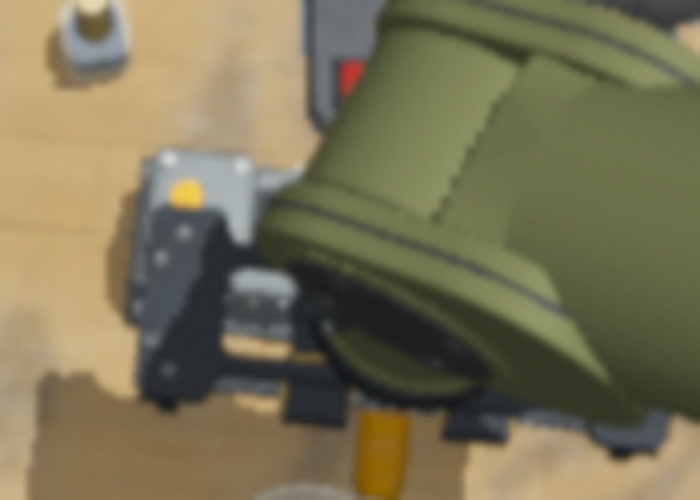

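The arm covers the tube in this view; only the boss (190,190) and the screwdriver handle (380,450) are visible. Pose and force agree with the plan, so I'll lever along the arc.

send_rows --motion '[{"x":0,"y":-0.4,"z":-0.3,"rx":0,"ry":0,"rz":0,"jaw":1.2},{"x":0,"y":-0.5,"z":-0.3,"rx":0,"ry":0,"rz":0,"jaw":1.2},{"x":0,"y":-0.6,"z":-0.4,"rx":0,"ry":0,"rz":0,"jaw":1.2},{"x":0,"y":-0.6,"z":-0.2,"rx":0,"ry":0,"rz":0,"jaw":1.2},{"x":0,"y":-0.6,"z":-0.2,"rx":0,"ry":0,"rz":0,"jaw":1.2}]'

```text
clock: 8.35
tool_pos: [0.4683, -0.0724, 0.1634]
eef_rot: [0.02, 1.0, -0.002, 0.005]
contact_force: [0.5, 0.6, -1.2]
opening: 0.219
finger_force: 34.4
```

send_rows --motion '[{"x":0,"y":-0.6,"z":-0.1,"rx":0,"ry":0,"rz":0,"jaw":1.2},{"x":0,"y":-0.6,"z":0,"rx":0,"ry":0,"rz":0,"jaw":1.2},{"x":0,"y":-0.6,"z":0.1,"rx":0,"ry":0,"rz":0,"jaw":1.2},{"x":0,"y":-0.6,"z":0.1,"rx":0,"ry":0,"rz":0,"jaw":1.2},{"x":0,"y":-0.6,"z":0.2,"rx":0,"ry":0,"rz":0,"jaw":1.2}]'

```text
clock: 8.85
tool_pos: [0.4674, -0.1021, 0.1601]
eef_rot: [0.02, 1.0, -0.002, 0.005]
contact_force: [0.1, 0.6, 0.1]
opening: 0.217
finger_force: 34.4
```

send_rows --motion '[{"x":0,"y":-0.6,"z":0.3,"rx":0,"ry":0,"rz":0,"jaw":1.2},{"x":0,"y":-0.6,"z":0.3,"rx":0,"ry":0,"rz":0,"jaw":1.2},{"x":0,"y":-0.6,"z":0.4,"rx":0,"ry":0,"rz":0,"jaw":1.2},{"x":0,"y":-0.6,"z":0.5,"rx":0,"ry":0,"rz":0,"jaw":1.2},{"x":0,"y":-0.6,"z":0.5,"rx":0,"ry":0,"rz":0,"jaw":1.2}]'

```text
clock: 9.35
tool_pos: [0.4664, -0.1322, 0.1399]
eef_rot: [0.02, 1.0, -0.002, 0.005]
contact_force: [-0.5, 0.5, -0.5]
opening: 0.22
finger_force: 34.4
```

send_rows --motion '[{"x":0,"y":-0.6,"z":0.5,"rx":0,"ry":0,"rz":0,"jaw":1.2},{"x":0,"y":-0.5,"z":0.5,"rx":0,"ry":0,"rz":0,"jaw":1.2},{"x":0,"y":0,"z":0,"rx":0,"ry":0,"rz":0,"jaw":1.2},{"x":0,"y":0,"z":0,"rx":0,"ry":0,"rz":0,"jaw":1.2},{"x":0,"y":0,"z":0,"rx":0,"ry":0,"rz":0,"jaw":1.2}]'

```text
clock: 9.85
tool_pos: [0.4663, -0.1423, 0.1306]
eef_rot: [0.02, 1.0, -0.002, 0.005]
contact_force: [0.6, -1.1, -1.2]
opening: 0.219
finger_force: 34.4
```

```bash
python3 - <<'E'
from lev import *
st=get_state(); p=np.array(st['tool_pos']); r=R.from_quat(st['eef_rot']); print(p,st['q'].round(2),st['contact_force'],r.as_matrix().round(3).tolist())
b=p+off(r); d=b-H; print('theta of blade',np.arctan2(d@zt,d@yt),np.hypot(d@zt,d@yt))
E
```

```text
[ 0.46627541 -0.14230689  0.13061516] [ 0.78  0.92 -1.03  2.07  1.13  0.86  0.6 ] [ 0.55631985 -1.12780889 -1.18811133] [[-0.999, 0.039, 0.011], [0.039, 0.999, -0.004], [-0.011, -0.003, -1.0]]
theta of blade 1.9322151513770112 0.063996571964106
```

send_rows --motion '[{"x":1.5,"y":0,"z":0,"rx":0,"ry":0,"rz":0,"jaw":1.2},{"x":2,"y":0,"z":0,"rx":0,"ry":0,"rz":0,"jaw":1.2},{"x":2,"y":0,"z":0,"rx":0,"ry":0,"rz":0,"jaw":1.2},{"x":1.5,"y":0,"z":-2,"rx":0,"ry":0,"rz":0,"jaw":1.2},{"x":0,"y":2,"z":-3,"rx":0,"ry":0,"rz":0,"jaw":1.2}]'

```text
clock: 10.35
tool_pos: [0.3926, -0.1216, 0.1788]
eef_rot: [0.021, 1.0, -0.003, 0.002]
contact_force: [1.3, 0.2, -1.2]
opening: 0.218
finger_force: 34.4
```

send_rows --motion '[{"x":0,"y":4,"z":-2,"rx":0,"ry":0,"rz":0,"jaw":1.2},{"x":0,"y":4,"z":0,"rx":0,"ry":0,"rz":0,"jaw":1.2},{"x":0,"y":2,"z":0,"rx":0,"ry":0,"rz":0,"jaw":1.2},{"x":0,"y":0,"z":0,"rx":0,"ry":0,"rz":0,"jaw":1.2},{"x":0,"y":0,"z":0,"rx":0,"ry":0,"rz":0,"jaw":1.2}]'

```text
clock: 10.85
tool_pos: [0.4, -0.02, 0.1993]
eef_rot: [0.019, 1.0, -0.002, 0.005]
contact_force: [-0.6, -0.0, -1.4]
opening: 0.221
finger_force: 34.4
```

```bash
python3 - <<'E'
from lev import *
st=get_state(); p=np.array(st['tool_pos']); print(p,st['q'].round(2))
plan([([.41,.06,.2],tool(.75),6),([.43,.157,.18],tool(-.01),6)])
snap('top','t3'); i=cv2.imread('pics/t3.png')[180:280,290:430]
cv2.imwrite('pics/c3.png',cv2.resize(i,None,fx=5,fy=5,interpolation=cv2.INTER_CUBIC))
E
```

```text
[ 0.40004592 -0.01995698  0.19929448] [ 0.61  0.73 -1.13  2.25  0.99  0.81  0.33]
{"x":-0.11,"y":1.34,"z":-0.02,"rx":-0,"ry":0.002,"rz":0.13}
{"x":0.06,"y":1.34,"z":-0.02,"rx":-0,"ry":0.002,"rz":0.13}
{"x":0.23,"y":1.32,"z":-0.02,"rx":-0,"ry":0.002,"rz":0.131}
{"x":0.4,"y":1.28,"z":-0.01,"rx":-0,"ry":0.002,"rz":0.13}
{"x":0.57,"y":1.22,"z":-0.01,"rx":-0,"ry":0.002,"rz":0.131}
{"x":0.72,"y":1.13,"z":-0.02,"rx":-0.001,"ry":0.002,"rz":0.13}
-- at [0.41 0.06 0.2 ]
{"x":0.96,"y":1.35,"z":0.33,"rx":0,"ry":-0,"rz":0.127}
{"x":1.12,"y":1.21,"z":0.34,"rx":0,"ry":-0,"rz":0.127}
{"x":1.26,"y":1.06,"z":0.33,"rx":0,"ry":-0,"rz":0.127}
{"x":1.39,"y":0.9,"z":0.34,"rx":0,"ry":-0,"rz":0.126}
{"x":1.49,"y":0.71,"z":0.33,"rx":0,"ry":-0,"rz":0.127}
{"x":1.56,"y":0.53,"z":0.34,"rx":0,"ry":-0,"rz":0.126}
-- at [0.4301 0.157  0.18  ]
```

View pics/c3.png

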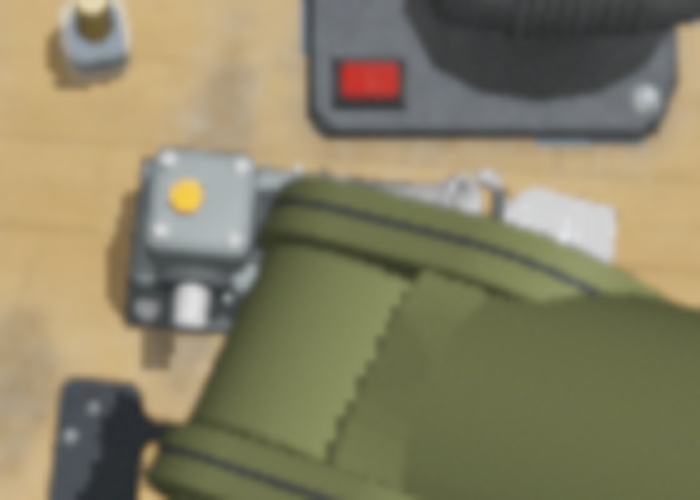

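The cover now lies open, its plate at (560,225), well to the right of the mouth at (465,190). I'll carry the screwdriver back to its spot.

send_rows --motion '[{"x":-0.1,"y":1.3,"z":0,"rx":0,"ry":0.002,"rz":0.13,"jaw":1.2},{"x":0.1,"y":1.3,"z":0,"rx":0,"ry":0.002,"rz":0.13,"jaw":1.2},{"x":0.2,"y":1.3,"z":0,"rx":0,"ry":0.002,"rz":0.13,"jaw":1.2},{"x":0.4,"y":1.3,"z":0,"rx":0,"ry":0.002,"rz":0.13,"jaw":1.2},{"x":0.6,"y":1.2,"z":0,"rx":0,"ry":0.002,"rz":0.13,"jaw":1.2}]'

```text
clock: 11.4
tool_pos: [0.4079, 0.0448, 0.1987]
eef_rot: [0.342, 0.94, -0.001, 0.0]
contact_force: [1.1, 0.3, -0.8]
opening: 0.222
finger_force: 34.4
```

send_rows --motion '[{"x":0.7,"y":1.1,"z":0,"rx":0,"ry":0,"rz":0.13,"jaw":1.2},{"x":1,"y":1.3,"z":0.3,"rx":0,"ry":0,"rz":0.13,"jaw":1.2},{"x":1.1,"y":1.2,"z":0.3,"rx":0,"ry":0,"rz":0.13,"jaw":1.2},{"x":1.3,"y":1,"z":0.3,"rx":0,"ry":0,"rz":0.13,"jaw":1.2},{"x":1.4,"y":0.9,"z":0.3,"rx":0,"ry":0,"rz":0.13,"jaw":1.2}]'

```text
clock: 11.9
tool_pos: [0.422, 0.1223, 0.1866]
eef_rot: [0.624, 0.781, -0.001, 0.001]
contact_force: [-0.2, 0.1, -0.6]
opening: 0.22
finger_force: 34.4
```

send_rows --motion '[{"x":1.5,"y":0.7,"z":0.3,"rx":0.05,"ry":0,"rz":0.13,"jaw":1.2},{"x":1.6,"y":0.5,"z":0.3,"rx":0.05,"ry":0,"rz":0.12,"jaw":1.2},{"x":0,"y":0,"z":0,"rx":0,"ry":0,"rz":0,"jaw":1.2},{"x":0,"y":0,"z":0,"rx":0,"ry":0,"rz":0,"jaw":1.2},{"x":0,"y":0,"z":0,"rx":0,"ry":0,"rz":0,"jaw":1.2}]'

```text
clock: 12.4
tool_pos: [0.4277, 0.1542, 0.1805]
eef_rot: [0.713, 0.7, -0.04, -0.03]
contact_force: [0.0, 0.0, -0.8]
opening: 0.222
finger_force: 34.4
```

```bash
python3 - <<'E'
from h import *
st=get_state();print(st['tool_pos'],st['q'].round(3),R.from_quat(st['eef_rot']).as_matrix().round(3).tolist())
S=R.from_rotvec([0,.095,0])*tool(-.0165)
plan([([.425,.157,.06],S,5),([.4222,.157,.018],S,5)])
E
```

```text
[0.42771532 0.15417271 0.18052702] [ 0.024  0.717 -0.74   2.034  0.638  0.741 -1.139] [[0.018, 0.995, -0.099], [1.0, -0.019, -0.012], [-0.014, -0.098, -0.995]]
{"x":0.09,"y":0.18,"z":2.4,"rx":-0.001,"ry":0.003,"rz":-0.001}
{"x":0.08,"y":0.18,"z":2.4,"rx":-0.001,"ry":0.002,"rz":-0}
{"x":0.08,"y":0.18,"z":2.41,"rx":-0.001,"ry":0.003,"rz":-0.001}
{"x":0.07,"y":0.17,"z":2.4,"rx":-0,"ry":0.002,"rz":-0}
{"x":0.07,"y":0.18,"z":2.41,"rx":-0.001,"ry":0.003,"rz":-0.001}
-- at [0.425 0.157 0.06 ]
{"x":-0,"y":0.02,"z":0.84,"rx":0,"ry":-0,"rz":0}
{"x":-0,"y":0.02,"z":0.84,"rx":0,"ry":-0,"rz":0}
{"x":-0,"y":0.03,"z":0.84,"rx":0,"ry":-0,"rz":0}
{"x":-0,"y":0.02,"z":0.84,"rx":0,"ry":-0,"rz":0}
{"x":-0,"y":0.03,"z":0.85,"rx":0,"ry":-0,"rz":0}
-- at [0.4222 0.157  0.018 ]
```

send_rows --motion '[{"x":0.1,"y":0.2,"z":2.4,"rx":0,"ry":0.002,"rz":0,"jaw":1.2},{"x":0.1,"y":0.2,"z":2.4,"rx":0,"ry":0.002,"rz":0,"jaw":1.2},{"x":0.1,"y":0.2,"z":2.4,"rx":0,"ry":0.002,"rz":0,"jaw":1.2},{"x":0,"y":0.2,"z":2.4,"rx":0,"ry":0.002,"rz":0,"jaw":1.2},{"x":0,"y":0.2,"z":2.4,"rx":0,"ry":0.002,"rz":0,"jaw":1.2}]'

```text
clock: 12.9
tool_pos: [0.4261, 0.1568, 0.0598]
eef_rot: [0.713, 0.699, -0.035, -0.034]
contact_force: [0.7, 0.7, 0.1]
opening: 0.215
finger_force: 34.4
```

send_rows --motion '[{"x":0,"y":0,"z":1,"rx":0,"ry":0,"rz":0,"jaw":1.2},{"x":0,"y":0,"z":1,"rx":0,"ry":0,"rz":0,"jaw":1.2},{"x":0,"y":0,"z":1,"rx":0,"ry":0,"rz":0,"jaw":1.2},{"x":0,"y":0,"z":0,"rx":0,"ry":0,"rz":0,"jaw":1.2},{"x":0,"y":0,"z":0,"rx":0,"ry":0,"rz":0,"jaw":1.2}]'

```text
clock: 13.4
tool_pos: [0.4238, 0.1583, 0.0308]
eef_rot: [0.713, 0.699, -0.035, -0.034]
contact_force: [-0.9, 0.4, -0.2]
opening: 0.222
finger_force: 34.4
```

Lower the last 13 mm gently, then release.

send_rows --motion '[{"x":0,"y":0,"z":0.6,"rx":0,"ry":0,"rz":0,"jaw":1.2},{"x":0,"y":0,"z":0.5,"rx":0,"ry":0,"rz":0,"jaw":1.2},{"x":0,"y":0,"z":0.2,"rx":0,"ry":0,"rz":0,"jaw":1.2},{"x":0,"y":0,"z":0,"rx":0,"ry":0,"rz":0,"jaw":1.2},{"x":0,"y":0,"z":0,"rx":0,"ry":0,"rz":0,"jaw":1.2}]'

```text
clock: 13.9
tool_pos: [0.4224, 0.1582, 0.0175]
eef_rot: [0.713, 0.699, -0.035, -0.034]
contact_force: [-0.3, -0.3, -0.8]
opening: 0.218
finger_force: 34.4
```

send_rows --motion '[{"x":0,"y":0,"z":0,"rx":0,"ry":0,"rz":0,"jaw":3.2},{"x":0,"y":0,"z":0,"rx":0,"ry":0,"rz":0,"jaw":3.2},{"x":0,"y":0,"z":0,"rx":0,"ry":0,"rz":0,"jaw":3.2},{"x":0,"y":0,"z":-1,"rx":0,"ry":0,"rz":0,"jaw":3.2},{"x":0,"y":0,"z":-3,"rx":0,"ry":0,"rz":0,"jaw":3.2}]'

```text
clock: 14.4
tool_pos: [0.425, 0.1577, 0.0564]
eef_rot: [0.713, 0.7, -0.037, -0.034]
contact_force: [0.2, 0.9, 0.6]
opening: 0.363
finger_force: 0.0
```

send_rows --motion '[{"x":0,"y":0,"z":-4,"rx":0,"ry":0,"rz":0,"jaw":3.5},{"x":0,"y":0,"z":-4.5,"rx":-0.05,"ry":0,"rz":0,"jaw":3.5},{"x":0,"y":0,"z":-4.5,"rx":-0.05,"ry":0,"rz":0,"jaw":3.5},{"x":0,"y":0,"z":0,"rx":0,"ry":0,"rz":0,"jaw":3.5},{"x":0,"y":0,"z":0,"rx":0,"ry":0,"rz":0,"jaw":3.5}]'

```text
clock: 14.9
tool_pos: [0.437, 0.1581, 0.1878]
eef_rot: [0.714, 0.7, 0.001, 0.002]
contact_force: [-0.7, -0.2, 0.4]
opening: 0.396
finger_force: 0.0
```

```bash
python3 - <<'E'
from h import *
st=get_state();print(st['tool_pos'],st['q'].round(3),R.from_quat(st['eef_rot']).as_matrix().round(3).tolist())
tip=np.array([.4112,-.121,.045]);tang=np.array([.3982,-.3072,.045]);d=(tip-tang)/np.linalg.norm(tip-tang)
g=(tip-.123*d+tang+.065*d)/2; print('grip',g,d,np.linalg.norm(tip-tang),tip-.123*d,tang+.065*d)
S=tool(np.arctan2(d[1],d[0])-np.pi/2)
plan([([.42,-.02,.2],S,5),([g[0],g[1],.15],S,6),([g[0],g[1],.06],S,4)])
snap('side','s3');snap('top','t4')
E
```

```text
[0.43702452 0.1581235  0.18778967] [-0.018  0.665 -0.689  2.087  0.726  0.64  -1.231] [[0.02, 1.0, 0.004], [1.0, -0.02, -0.003], [-0.003, 0.004, -1.0]]
grip [ 0.40268021 -0.24302958  0.045     ] [0.06964786 0.99757164 0.        ] 0.18665326142342115 [ 0.40263331 -0.24370131  0.045     ] [ 0.40272711 -0.24235784  0.045     ]
{"x":-3.57,"y":-0.27,"z":-0.24,"rx":0.001,"ry":0.001,"rz":0.01}
{"x":-3.57,"y":-0.23,"z":-0.24,"rx":0.001,"ry":0,"rz":0.01}
{"x":-3.57,"y":-0.2,"z":-0.24,"rx":0.001,"ry":0.001,"rz":0.01}
{"x":-3.58,"y":-0.16,"z":-0.24,"rx":0.001,"ry":0,"rz":0.01}
{"x":-3.58,"y":-0.13,"z":-0.24,"rx":0,"ry":0.001,"rz":0.01}
-- at [ 0.42 -0.02  0.2 ]
{"x":-3.73,"y":-0.03,"z":0.83,"rx":0,"ry":-0,"rz":-0}
{"x":-3.73,"y":-0.03,"z":0.83,"rx":0,"ry":-0,"rz":-0}
{"x":-3.73,"y":-0.03,"z":0.83,"rx":0,"ry":-0,"rz":-0}
{"x":-3.73,"y":-0.03,"z":0.83,"rx":0,"ry":-0,"rz":-0}
{"x":-3.72,"y":-0.03,"z":0.83,"rx":0,"ry":-0,"rz":-0}
{"x":-3.73,"y":-0.03,"z":0.84,"rx":0,"ry":-0,"rz":-0}
-- at [ 0.4026 -0.243   0.15  ]
{"x":-0,"y":0,"z":2.25,"rx":0,"ry":-0,"rz":-0}
{"x":-0,"y":0,"z":2.25,"rx":0,"ry":-0,"rz":-0}
{"x":-0,"y":0,"z":2.25,"rx":0,"ry":-0,"rz":-0}
{"x":-0,"y":0,"z":2.25,"rx":0,"ry":-0,"rz":-0}
-- at [ 0.4027 -0.243   0.06  ]
```

send_rows --motion '[{"x":-3.6,"y":-0.3,"z":-0.2,"rx":0,"ry":0,"rz":0.01,"jaw":4.5},{"x":-3.6,"y":-0.2,"z":-0.2,"rx":0,"ry":0,"rz":0.01,"jaw":4.5},{"x":-3.6,"y":-0.2,"z":-0.2,"rx":0,"ry":0,"rz":0.01,"jaw":4.5},{"x":-3.6,"y":-0.2,"z":-0.2,"rx":0,"ry":0,"rz":0.01,"jaw":4.5},{"x":-3.6,"y":-0.1,"z":-0.2,"rx":0,"ry":0,"rz":0.01,"jaw":4.5}]'

```text
clock: 15.5
tool_pos: [0.4186, -0.0227, 0.1959]
eef_rot: [0.731, 0.682, -0.001, 0.0]
contact_force: [1.0, -0.3, 1.2]
opening: 0.51
finger_force: 0.0
```

send_rows --motion '[{"x":-3.7,"y":0,"z":0.5,"rx":0,"ry":0,"rz":0,"jaw":4.5},{"x":-3.7,"y":0,"z":0.5,"rx":0,"ry":0,"rz":0,"jaw":4.5},{"x":-3.7,"y":0,"z":0.5,"rx":0,"ry":0,"rz":0,"jaw":4.5},{"x":-3.7,"y":0,"z":0.5,"rx":0,"ry":0,"rz":0,"jaw":4.5},{"x":-3.7,"y":0,"z":0.5,"rx":0,"ry":0,"rz":0,"jaw":4.5}]'

```text
clock: 16.0
tool_pos: [0.4057, -0.2071, 0.171]
eef_rot: [0.731, 0.682, -0.001, 0.0]
contact_force: [1.8, -0.5, 0.2]
opening: 0.506
finger_force: 0.0
```

send_rows --motion '[{"x":-3.7,"y":0,"z":0.5,"rx":0,"ry":0,"rz":0,"jaw":4.5},{"x":0,"y":0,"z":2,"rx":0,"ry":0,"rz":0,"jaw":4.5},{"x":0,"y":0,"z":2,"rx":0,"ry":0,"rz":0,"jaw":4.5},{"x":0,"y":0,"z":0,"rx":0,"ry":0,"rz":0,"jaw":4.5},{"x":0,"y":0,"z":0,"rx":0,"ry":0,"rz":0,"jaw":4.5}]'

```text
clock: 16.5
tool_pos: [0.4038, -0.2422, 0.127]
eef_rot: [0.731, 0.682, -0.001, 0.0]
contact_force: [-0.7, 0.7, 0.5]
opening: 0.511
finger_force: 0.0
```

```bash
python3 - <<'E'
from h import *
st=get_state();print(st['tool_pos'],st['q'].round(3),R.from_quat(st['eef_rot']).as_matrix().round(3).tolist())
plan([([.4027,-.243,.05],tool(-.0697),4),([.4027,-.243,.037],tool(-.0697),2)])
snap('wrist','w4');snap('top','t5')
i=cv2.imread('pics/t4.png')[195:265,310:430]; a=cv2.resize(i,None,fx=6.5,fy=6.5,interpolation=cv2.INTER_CUBIC)[:,:790]
cv2.imwrite('pics/c4.png',a)
E
```

```text
[ 0.40379699 -0.24220428  0.12701165] [ 0.821  0.777 -0.621  2.116  0.916  0.542 -0.56 ] [[0.069, 0.998, -0.0], [0.998, -0.069, -0.001], [-0.001, -0.0, -1.0]]
{"x":-0.02,"y":-0.03,"z":1.93,"rx":-0,"ry":0,"rz":0}
{"x":-0.02,"y":-0.02,"z":1.92,"rx":-0,"ry":0,"rz":0}
{"x":-0.02,"y":-0.03,"z":1.93,"rx":-0,"ry":0.001,"rz":0}
{"x":-0.02,"y":-0.02,"z":1.92,"rx":-0,"ry":0,"rz":0.001}
-- at [ 0.4027 -0.243   0.05  ]
{"x":0,"y":-0,"z":0.65,"rx":-0,"ry":0,"rz":-0}
{"x":0,"y":-0,"z":0.65,"rx":-0,"ry":0,"rz":-0}
-- at [ 0.4027 -0.243   0.037 ]
```

View pics/c4.png

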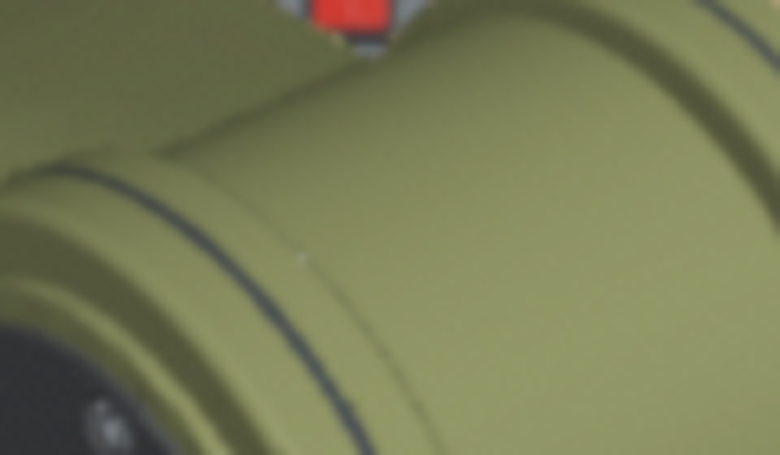

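That crop shows only the arm's green link, so the mouth is hidden; I'll save my last picture for the approach to the mouth. Now grasping the dipstick.

send_rows --motion '[{"x":0,"y":0,"z":2,"rx":0,"ry":0,"rz":0,"jaw":4.5},{"x":0,"y":0,"z":2,"rx":0,"ry":0,"rz":0,"jaw":4.5},{"x":0,"y":-0.1,"z":2,"rx":0,"ry":0,"rz":0,"jaw":4.5},{"x":0,"y":0,"z":2,"rx":0,"ry":0,"rz":0,"jaw":4.5},{"x":0,"y":0,"z":1,"rx":0,"ry":0,"rz":0,"jaw":4.5}]'

```text
clock: 17.1
tool_pos: [0.4038, -0.2428, 0.0374]
eef_rot: [0.731, 0.682, -0.0, 0.002]
contact_force: [0.0, 0.8, -0.8]
opening: 0.51
finger_force: 0.0
```

send_rows --motion '[{"x":0,"y":0,"z":0,"rx":0,"ry":0,"rz":0,"jaw":4.5},{"x":0,"y":0,"z":0,"rx":0,"ry":0,"rz":0,"jaw":0.8},{"x":0,"y":0,"z":0,"rx":0,"ry":0,"rz":0,"jaw":0.8},{"x":0,"y":0,"z":0,"rx":0,"ry":0,"rz":0,"jaw":0.8},{"x":0,"y":0,"z":0,"rx":0,"ry":0,"rz":0,"jaw":0.8}]' --grip_force 45

```text
clock: 17.6
tool_pos: [0.4037, -0.2432, 0.0384]
eef_rot: [0.731, 0.682, -0.0, 0.002]
contact_force: [-0.4, 0.1, 0.8]
opening: 0.169
finger_force: 0.1
```

```bash
python3 - <<'E'
from h import *
st=get_state();print(st['tool_pos'],st['q'].round(3),st['contact_force'],st['opening'],st['finger_force'],R.from_quat(st['eef_rot']).as_matrix().round(3).tolist())
E
```

```text
[ 0.40369119 -0.2431857   0.03838521] [ 0.672  0.917 -0.373  2.153  1.249  0.312 -0.864] [-0.42523708  0.13664105  0.78692574] 0.16944429788709037 0.13291301533172373 [[0.07, 0.998, 0.003], [0.998, -0.07, -0.003], [-0.003, 0.003, -1.0]]
```

send_rows --motion '[{"x":0,"y":0,"z":0,"rx":0,"ry":0,"rz":0,"jaw":0.8},{"x":0,"y":0,"z":0,"rx":0,"ry":0,"rz":0,"jaw":0.8},{"x":0,"y":0,"z":-0.5,"rx":0,"ry":0,"rz":0,"jaw":0.8},{"x":0,"y":0,"z":-1,"rx":0,"ry":0,"rz":0,"jaw":0.8},{"x":0,"y":0,"z":-2,"rx":0,"ry":0,"rz":0,"jaw":0.8}]'

```text
clock: 18.1
tool_pos: [0.403, -0.2425, 0.0727]
eef_rot: [0.731, 0.682, -0.0, 0.001]
contact_force: [0.2, -0.5, -0.9]
opening: 0.156
finger_force: 45.0
```

send_rows --motion '[{"x":0,"y":0,"z":-3,"rx":0,"ry":0,"rz":0,"jaw":0.8},{"x":0,"y":0,"z":-4,"rx":0,"ry":0,"rz":0,"jaw":0.8},{"x":0,"y":0,"z":-4,"rx":0,"ry":0,"rz":0,"jaw":0.8},{"x":0,"y":0,"z":-4,"rx":0,"ry":0,"rz":0,"jaw":0.8},{"x":0,"y":0,"z":-3,"rx":0,"ry":0,"rz":0,"jaw":0.8}]'

```text
clock: 18.6
tool_pos: [0.4034, -0.2421, 0.2554]
eef_rot: [0.731, 0.682, 0.001, 0.002]
contact_force: [0.9, -0.6, -0.5]
opening: 0.15
finger_force: 45.0
```

```bash
cat >> lev.py <<'E'
RI=R.from_matrix(np.c_[-zt,xh,np.cross(-zt,xh)])  # tool orientation for insertion
OH=np.array([0,0,-.0066])                           # handle centre in tool frame
def tcp(out): # TCP with collar face `out` metres outside the mouth
    return M+zt*(out+.043)-RI.apply(OH)
E
python3 - <<'E'
from lev import *
st=get_state();print(st['tool_pos'],st['q'].round(3),st['contact_force'],st['opening'],st['finger_force'])
plan([([.46,-.24,.25],RI,6),(tcp(.13),RI,5)])
E
```

```text
[ 0.40338242 -0.2420537   0.25543551] [ 0.976  0.588 -0.843  1.994  0.604  0.822 -0.281] [ 0.86537923 -0.59680756 -0.52191111] 0.150425029805998 45.00037092715502
{"x":0.1,"y":0.94,"z":0.09,"rx":-0.001,"ry":-0.101,"rz":-0.005}
{"x":0.1,"y":0.94,"z":0.09,"rx":-0.001,"ry":-0.101,"rz":-0.005}
{"x":0.11,"y":0.94,"z":0.07,"rx":-0.001,"ry":-0.102,"rz":-0.005}
{"x":0.11,"y":0.94,"z":0.07,"rx":-0.001,"ry":-0.101,"rz":-0.005}
{"x":0.11,"y":0.94,"z":0.05,"rx":-0,"ry":-0.102,"rz":-0.005}
{"x":0.11,"y":0.94,"z":0.05,"rx":-0.001,"ry":-0.101,"rz":-0.005}
-- at [ 0.46 -0.24  0.25]
{"x":0.83,"y":1.51,"z":0.18,"rx":0,"ry":-0,"rz":0}
{"x":0.83,"y":1.51,"z":0.18,"rx":0,"ry":-0,"rz":0}
{"x":0.83,"y":1.52,"z":0.18,"rx":0,"ry":-0,"rz":0}
{"x":0.82,"y":1.51,"z":0.19,"rx":0,"ry":-0,"rz":0}
{"x":0.83,"y":1.52,"z":0.18,"rx":0,"ry":-0,"rz":0}
-- at [ 0.5368 -0.2143  0.2188]
```

send_rows --motion '[{"x":0.1,"y":0.9,"z":0.1,"rx":0,"ry":-0.101,"rz":-0.005,"jaw":0.8},{"x":0.1,"y":0.9,"z":0.1,"rx":0,"ry":-0.101,"rz":-0.005,"jaw":0.8},{"x":0.1,"y":0.9,"z":0.1,"rx":0,"ry":-0.101,"rz":-0.005,"jaw":0.8},{"x":0.1,"y":0.9,"z":0.1,"rx":0,"ry":-0.102,"rz":-0.005,"jaw":0.8},{"x":0.1,"y":0.9,"z":0.1,"rx":0,"ry":-0.102,"rz":-0.005,"jaw":0.8}]'

```text
clock: 19.1
tool_pos: [0.4489, -0.2408, 0.2478]
eef_rot: [0.699, 0.669, -0.184, 0.175]
contact_force: [0.7, -0.1, -1.6]
opening: 0.155
finger_force: 45.0
```

send_rows --motion '[{"x":0.1,"y":0.9,"z":0,"rx":0,"ry":-0.101,"rz":-0.005,"jaw":0.8},{"x":0.8,"y":1.5,"z":0.2,"rx":0,"ry":0,"rz":0,"jaw":0.8},{"x":0.8,"y":1.5,"z":0.2,"rx":0,"ry":0,"rz":0,"jaw":0.8},{"x":0.8,"y":1.5,"z":0.2,"rx":0,"ry":0,"rz":0,"jaw":0.8},{"x":0.8,"y":1.5,"z":0.2,"rx":0,"ry":0,"rz":0,"jaw":0.8}]'

```text
clock: 19.6
tool_pos: [0.5184, -0.2209, 0.2209]
eef_rot: [0.687, 0.661, -0.219, 0.205]
contact_force: [0.8, 0.5, -0.9]
opening: 0.156
finger_force: 45.0
```

send_rows --motion '[{"x":0.8,"y":1.5,"z":0.2,"rx":0,"ry":0,"rz":0,"jaw":0.8},{"x":0,"y":0,"z":0,"rx":0,"ry":0,"rz":0,"jaw":0.8},{"x":0,"y":0,"z":0,"rx":0,"ry":0,"rz":0,"jaw":0.8},{"x":0,"y":0,"z":0,"rx":0,"ry":0,"rz":0,"jaw":0.8},{"x":0,"y":0,"z":0,"rx":0,"ry":0,"rz":0,"jaw":0.8}]'

```text
clock: 20.1
tool_pos: [0.5323, -0.2174, 0.2154]
eef_rot: [0.688, 0.661, -0.219, 0.206]
contact_force: [0.2, 0.3, -0.4]
opening: 0.15
finger_force: 45.0
```

```bash
python3 - <<'E'
from lev import *
st=get_state();print(st['tool_pos'],st['q'].round(3),st['contact_force'],st['opening'])
p=st['tool_pos'];r=R.from_quat(st['eef_rot']); print((RI.inv()*r).as_rotvec().round(3))
snap('wrist','w5');snap('top','t6')
pts=[M,M+.014*yt,M-.014*yt,M+.014*xh,M-.014*xh,p+r.apply(OH+[.123,0,0]),p+r.apply(OH+[.043,0,0])]
print(proj('w5',pts).round(1).tolist());print(proj('t6',pts).round(1).tolist())
plan([(tcp(.095),RI,2)])
E
```

```text
[ 0.53231569 -0.2173646   0.21537949] [ 0.267  0.75  -0.476  1.891  1.115  1.088 -0.977] [ 0.20554722  0.31825063 -0.38173249] 0.1499306310710883
[ 0.007 -0.    -0.002]
[[334.3, -289.0], [337.2, -366.2], [332.3, -233.3], [392.3, -289.6], [276.5, -288.9], [315.4, -28.7], [315.8, 224.0]]
[[382.5, 221.5], [379.0, 219.7], [386.0, 223.2], [383.2, 214.6], [381.9, 228.3], [406.3, 223.1], [444.8, 221.1]]
{"x":1.77,"y":0.2,"z":-0.23,"rx":-0.003,"ry":-0,"rz":0.001}
{"x":1.77,"y":0.21,"z":-0.23,"rx":-0.004,"ry":-0,"rz":0.001}
-- at [ 0.5379 -0.1858  0.1988]
```

send_rows --motion '[{"x":1,"y":0.2,"z":-0.2,"rx":-0.003,"ry":0,"rz":0,"jaw":0.8},{"x":1,"y":0.2,"z":-0.2,"rx":-0.003,"ry":0,"rz":0,"jaw":0.8},{"x":1,"y":0,"z":0,"rx":0,"ry":0,"rz":0,"jaw":0.8},{"x":0,"y":0,"z":0,"rx":0,"ry":0,"rz":0,"jaw":0.8},{"x":0,"y":0,"z":0,"rx":0,"ry":0,"rz":0,"jaw":0.8}]'

```text
clock: 20.7
tool_pos: [0.5381, -0.1898, 0.2007]
eef_rot: [0.687, 0.662, -0.217, 0.208]
contact_force: [0.4, -0.6, -1.1]
opening: 0.154
finger_force: 45.0
```

```bash
python3 - <<'E'
from lev import *
st=get_state();print(st['tool_pos'])
p=st['tool_pos'];r=R.from_quat(st['eef_rot'])
snap('top','t7');snap('side','s7')
pts=[M,M+.014*yt,M-.014*yt,M+.014*xh,M-.014*xh,p+r.apply(OH+[.123,0,0]),p+r.apply(OH+[.043,0,0])]
a=proj('t7',pts);b=proj('s7',pts);print(a.round(1).tolist());print(b.round(1).tolist())
f=7
def crop(n,u,v,w,h):
    return cv2.resize(cv2.imread(f'pics/{n}.png')[v:v+h,u:u+w],None,fx=f,fy=f,interpolation=cv2.INTER_CUBIC)
sc=b.mean(0).astype(int); u2,v2=sc[0]-25,sc[1]-35; print('side crop',u2,v2)
A=crop('t7',360,200,114,40);B=crop('s7',u2,v2,50,45);C=crop('t3',360,200,62,45)
cv2.imwrite('pics/c5.png',np.vstack([A,np.hstack([B,C])[:,:798,:] if B.shape[1]+C.shape[1]>=798 else np.pad(np.hstack([B,C]),((0,0),(0,798-B.shape[1]-C.shape[1]),(0,0)))]))
print(cv2.imread('pics/c5.png').shape)
E
```

```text
[ 0.53809411 -0.1897626   0.20066834]
[[382.5, 221.5], [379.0, 219.7], [386.0, 223.2], [383.2, 214.6], [381.9, 228.3], [391.3, 221.2], [428.7, 219.0]]
[[303.7, 214.9], [303.3, 211.5], [304.2, 218.2], [296.9, 214.4], [310.6, 215.3], [304.9, 206.8], [308.8, 174.1]]
side crop 279 172
(595, 798, 3)
```

View pics/c5.png

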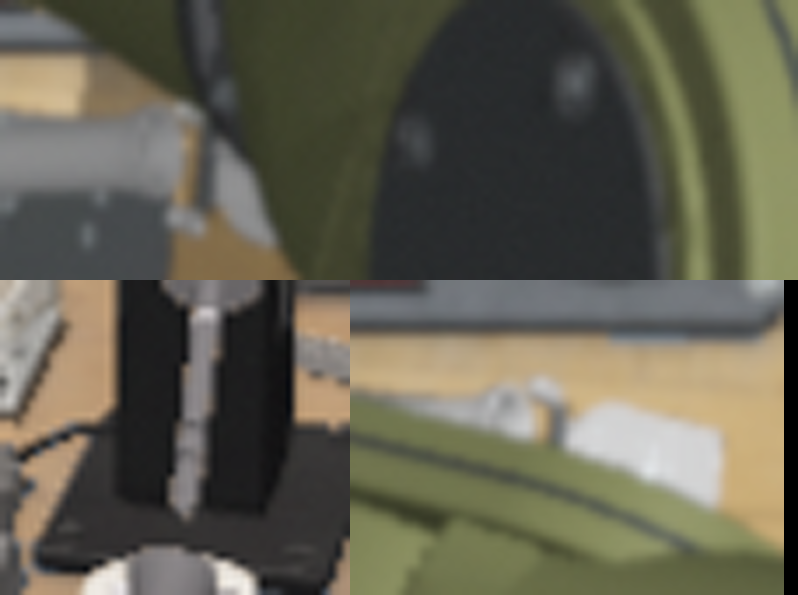

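The top view shows the tube's mouth rim spanning rows 215.4–227.9 at column 386, matching the model (centre 221.5). The side view shows the tip at (305.7,205.6) against a predicted (304.9,206.8), and the tube axis at 303.3. Alignment is good to about 1–2 mm, so I'll insert under force watch.

```bash
python3 - <<'E'
from lev import *
st=get_state();p=st['tool_pos'];r=R.from_quat(st['eef_rot'])
d=p-tcp(0); print([d@a for a in(xh,yt,zt)],(r.inv()*RI).as_rotvec().round(4))
plan([(tcp(.09)+.0005*xh,RI,2),(tcp(.055)+.0005*xh,RI,4)])
E
```

```text
[np.float64(0.0002843199444339706), np.float64(-0.000894654987824553), np.float64(0.10024522838854863)] [-0.0007  0.0003  0.0024]
{"x":0.51,"y":0.01,"z":-0.04,"rx":-0,"ry":0,"rz":0.001}
{"x":0.51,"y":0.01,"z":-0.05,"rx":-0.001,"ry":0,"rz":0.001}
-- at [ 0.5386 -0.1817  0.1959]
{"x":0.88,"y":0,"z":-0,"rx":0,"ry":0,"rz":0}
{"x":0.87,"y":0,"z":-0,"rx":0,"ry":0,"rz":0}
{"x":0.88,"y":0,"z":-0,"rx":0,"ry":0,"rz":0}
{"x":0.87,"y":0,"z":-0,"rx":0,"ry":0,"rz":0}
-- at [ 0.5397 -0.1531  0.1758]
```

send_rows --motion '[{"x":1,"y":0,"z":-0.1,"rx":0,"ry":0,"rz":0.002,"jaw":0.8},{"x":0.9,"y":0,"z":0,"rx":0,"ry":0,"rz":0,"jaw":0.8},{"x":0.9,"y":0,"z":0,"rx":0,"ry":0,"rz":0,"jaw":0.8},{"x":0.9,"y":0,"z":0,"rx":0,"ry":0,"rz":0,"jaw":0.8},{"x":0.8,"y":0,"z":0,"rx":0,"ry":0,"rz":0,"jaw":0.8}]'

```text
clock: 21.3
tool_pos: [0.5396, -0.1518, 0.1754]
eef_rot: [0.687, 0.661, -0.217, 0.208]
contact_force: [0.5, -0.5, -0.8]
opening: 0.146
finger_force: 45.0
```

```bash
cat > chk.py <<'E'
from lev import *
st=get_state();p=st['tool_pos'];r=R.from_quat(st['eef_rot'])
d=p-tcp(0); print([round(float(d@a)*1000,1) for a in(xh,yt,zt)],(r.inv()*RI).as_rotvec().round(4))
F=st['contact_force'];print('F tube',[round(float(F@a),1) for a in(xh,yt,zt)],st['moment'].round(2),st['finger_force'],st['q'].round(2))
E
python3 chk.py
```

```text
[0.3, 0.4, 53.7] [-0.0002 -0.0006  0.0014]
F tube [0.5, -0.9, -0.1] [ 0.56 -0.13 -0.  ] 44.99967880547047 [ 0.15  0.82 -0.48  1.9   1.12  1.1  -1.13]
```

send_rows --motion '[{"x":0.9,"y":0,"z":0,"rx":0,"ry":0,"rz":0,"jaw":0.8},{"x":0.9,"y":0,"z":0,"rx":0,"ry":0,"rz":0,"jaw":0.8},{"x":0.8,"y":0,"z":0,"rx":0,"ry":0,"rz":0,"jaw":0.8},{"x":0.6,"y":0,"z":0,"rx":0,"ry":0,"rz":0,"jaw":0.8},{"x":0,"y":0,"z":0,"rx":0,"ry":0,"rz":0,"jaw":0.8}]'

```text
clock: 21.8
tool_pos: [0.5407, -0.1255, 0.1571]
eef_rot: [0.687, 0.662, -0.217, 0.208]
contact_force: [0.1, 1.1, -0.2]
opening: 0.154
finger_force: 45.0
```

```bash
python3 chk.py
```

```text
[0.3, 0.4, 21.7] [-0.0001 -0.001   0.0021]
F tube [0.0, 0.4, -1.0] [ 0.6  -0.15  0.01] 44.999865218997 [ 0.1   0.86 -0.48  1.9   1.12  1.1  -1.19]
```

send_rows --motion '[{"x":0.6,"y":0,"z":0,"rx":0,"ry":0,"rz":0,"jaw":0.8},{"x":0.6,"y":0,"z":0,"rx":0,"ry":0,"rz":0,"jaw":0.8},{"x":0.5,"y":0,"z":0,"rx":0,"ry":0,"rz":0,"jaw":0.8},{"x":0.2,"y":0,"z":0,"rx":0,"ry":0,"rz":0,"jaw":0.8},{"x":0,"y":0,"z":0,"rx":0,"ry":0,"rz":0,"jaw":0.8}]'

```text
clock: 22.3
tool_pos: [0.5412, -0.1106, 0.1465]
eef_rot: [0.687, 0.661, -0.217, 0.208]
contact_force: [-0.5, -0.2, -0.4]
opening: 0.155
finger_force: 45.0
```

```bash
python3 chk.py
```

```text
[0.3, 0.4, 3.4] [-0.0002 -0.0005  0.0012]
F tube [-0.5, -0.5, -0.1] [ 0.62 -0.05  0.01] 44.999699145555496 [ 0.07  0.88 -0.48  1.9   1.12  1.1  -1.22]
```

Now press on slowly until the collar stops.

send_rows --motion '[{"x":0.1,"y":0,"z":0,"rx":0,"ry":0,"rz":0,"jaw":0.8},{"x":0.1,"y":0,"z":0,"rx":0,"ry":0,"rz":0,"jaw":0.8},{"x":0.1,"y":0,"z":0,"rx":0,"ry":0,"rz":0,"jaw":0.8},{"x":0.1,"y":0,"z":0,"rx":0,"ry":0,"rz":0,"jaw":0.8},{"x":0,"y":0,"z":0,"rx":0,"ry":0,"rz":0,"jaw":0.8}]'

```text
clock: 22.8
tool_pos: [0.5413, -0.1088, 0.145]
eef_rot: [0.688, 0.66, -0.218, 0.209]
contact_force: [0.5, -2.4, 2.7]
opening: 0.153
finger_force: 45.0
```

```bash
python3 chk.py
```

```text
[0.3, 0.2, 1.1] [-0.0005  0.0021 -0.0003]
F tube [0.6, 0.8, 3.5] [-0.16 -0.07  0.06] 45.000165458768606 [ 0.07  0.88 -0.48  1.89  1.12  1.11 -1.23]
```

send_rows --motion '[{"x":0.1,"y":0,"z":0,"rx":0,"ry":0,"rz":0,"jaw":0.8},{"x":0.1,"y":0,"z":0,"rx":0,"ry":0,"rz":0,"jaw":0.8},{"x":0.1,"y":0,"z":0,"rx":0,"ry":0,"rz":0,"jaw":0.8},{"x":0,"y":0,"z":0,"rx":0,"ry":0,"rz":0,"jaw":0.8},{"x":0,"y":0,"z":0,"rx":0,"ry":0,"rz":0,"jaw":0.8}]'

```text
clock: 23.3
tool_pos: [0.5413, -0.1089, 0.1448]
eef_rot: [0.688, 0.659, -0.22, 0.211]
contact_force: [-0.4, -6.4, 10.0]
opening: 0.153
finger_force: 45.0
```

```bash
python3 chk.py
```

```text
[0.3, -0.1, 1.0] [-0.0011  0.0075 -0.0023]
F tube [-0.1, 4.5, 11.0] [-1.45  0.08  0.08] 45.000796280801296 [ 0.06  0.88 -0.48  1.89  1.12  1.11 -1.23]
```

A firm stop: 11 N with no further advance. Drawing it out along the axis.

send_rows --motion '[{"x":-0.4,"y":0,"z":0,"rx":0,"ry":0,"rz":0,"jaw":0.8},{"x":-0.6,"y":0,"z":0,"rx":0,"ry":0,"rz":0,"jaw":0.8},{"x":-1,"y":0,"z":0,"rx":0,"ry":0,"rz":0,"jaw":0.8},{"x":-1.2,"y":0,"z":0,"rx":0,"ry":0,"rz":0,"jaw":0.8},{"x":-1.2,"y":0,"z":0,"rx":0,"ry":0,"rz":0,"jaw":0.8}]'

```text
clock: 23.8
tool_pos: [0.5399, -0.1421, 0.1685]
eef_rot: [0.688, 0.661, -0.217, 0.208]
contact_force: [-0.2, -0.5, -0.6]
opening: 0.151
finger_force: 45.0
```

send_rows --motion '[{"x":-1.2,"y":0,"z":0,"rx":0,"ry":0,"rz":0,"jaw":0.8},{"x":-1.2,"y":0,"z":0,"rx":0,"ry":0,"rz":0,"jaw":0.8},{"x":-1.4,"y":0,"z":0,"rx":0,"ry":0,"rz":0,"jaw":0.8},{"x":-1.6,"y":0,"z":0,"rx":0,"ry":0,"rz":0,"jaw":0.8},{"x":-2,"y":0,"z":0,"rx":0,"ry":0,"rz":0,"jaw":0.8}]'

```text
clock: 24.3
tool_pos: [0.5375, -0.2025, 0.211]
eef_rot: [0.687, 0.661, -0.217, 0.208]
contact_force: [-0.4, -0.4, -0.4]
opening: 0.155
finger_force: 45.0
```

```bash
python3 chk.py; python3 - <<'E'
from lev import *
plan([(tcp(.15),RI,2)])
T=tcp(.15)
D=np.array([.407,-.0171,.107])   # tip target; dish centre
S=tool(0); h=D-S.apply([.123,0,0]); t=h-S.apply(OH); print('final TCP',t)
plan([([.47,-.23,.22],tool(0),5),([t[0],t[1]-.02,.16],S,4),(t,S,4)],(T,RI))
E
```

```text
[0.3, 0.4, 115.7] [-0.0002 -0.0007  0.0014]
F tube [-0.4, -0.6, 0.1] [ 0.58 -0.1  -0.02] 45.00040344893932 [ 0.24  0.76 -0.48  1.89  1.11  1.09 -1.  ]
{"x":-1.71,"y":-0.02,"z":0.02,"rx":-0,"ry":-0,"rz":0.001}
{"x":-1.72,"y":-0.01,"z":0.02,"rx":-0,"ry":-0.001,"rz":0}
-- at [ 0.5361 -0.2308  0.2303]
final TCP [ 0.407  -0.1401  0.1004]
{"x":0.09,"y":-1.32,"z":0.19,"rx":-0.002,"ry":0.122,"rz":-0.008}
{"x":0.07,"y":-1.32,"z":0.2,"rx":-0.003,"ry":0.122,"rz":-0.008}
{"x":0.06,"y":-1.32,"z":0.2,"rx":-0.002,"ry":0.122,"rz":-0.008}
{"x":0.05,"y":-1.32,"z":0.21,"rx":-0.003,"ry":0.122,"rz":-0.007}
{"x":0.03,"y":-1.33,"z":0.2,"rx":-0.002,"ry":0.123,"rz":-0.008}
-- at [ 0.47 -0.23  0.22]
{"x":1.75,"y":-1.57,"z":1.5,"rx":-0,"ry":-0,"rz":0}
{"x":1.75,"y":-1.58,"z":1.5,"rx":-0,"ry":-0,"rz":0}
{"x":1.74,"y":-1.57,"z":1.5,"rx":-0,"ry":-0,"rz":0}
{"x":1.75,"y":-1.58,"z":1.51,"rx":-0,"ry":-0,"rz":0}
-- at [ 0.407  -0.1601  0.16  ]
{"x":0.5,"y":0,"z":1.49,"rx":-0,"ry":-0,"rz":0}
{"x":0.5,"y":0,"z":1.49,"rx":-0,"ry":-0,"rz":0}
{"x":0.5,"y":0,"z":1.49,"rx":-0,"ry":-0,"rz":0}
{"x":0.5,"y":0.01,"z":1.49,"rx":-0,"ry":-0,"rz":0}
-- at [ 0.407  -0.1401  0.1004]
```

send_rows --motion '[{"x":-1.7,"y":0,"z":0,"rx":0,"ry":0,"rz":0,"jaw":0.8},{"x":-1.7,"y":0,"z":0,"rx":0,"ry":0,"rz":0,"jaw":0.8},{"x":0.1,"y":-1.3,"z":0.2,"rx":-0.002,"ry":0.122,"rz":-0.008,"jaw":0.8},{"x":0.1,"y":-1.3,"z":0.2,"rx":-0.002,"ry":0.122,"rz":-0.008,"jaw":0.8},{"x":0.1,"y":-1.3,"z":0.2,"rx":-0.002,"ry":0.122,"rz":-0.008,"jaw":0.8}]'

```text
clock: 24.8
tool_pos: [0.4973, -0.2289, 0.2244]
eef_rot: [0.707, 0.697, -0.087, 0.083]
contact_force: [-0.0, 0.3, -1.1]
opening: 0.153
finger_force: 45.0
```

send_rows --motion '[{"x":0,"y":-1.3,"z":0.2,"rx":-0.002,"ry":0.122,"rz":-0.008,"jaw":0.8},{"x":0,"y":-1.3,"z":0.2,"rx":-0.002,"ry":0.122,"rz":-0.008,"jaw":0.8},{"x":0,"y":0,"z":0,"rx":0,"ry":0,"rz":0,"jaw":0.8},{"x":0,"y":0,"z":0,"rx":0,"ry":0,"rz":0,"jaw":0.8},{"x":0,"y":0,"z":0,"rx":0,"ry":0,"rz":0,"jaw":0.8}]'

```text
clock: 25.3
tool_pos: [0.4722, -0.2281, 0.2199]
eef_rot: [0.706, 0.708, -0.001, -0.0]
contact_force: [0.3, 0.4, -0.7]
opening: 0.151
finger_force: 45.0
```

```bash
python3 - <<'E'
from lev import *
print(atz('w2',(312,239),.027))
st=get_state(); print(st['tool_pos'],R.from_quat(st['eef_rot']).as_matrix().round(3).tolist(),st['q'].round(2))
D=np.array([.407,-.0175,.10]); S=tool(0); t=D-S.apply([.123,0,0])-S.apply(OH)
plan([([t[0],t[1]-.03,.15],S,6),(t,S,4)])
E
```

```text
[ 0.40794146 -0.01678593  0.027     ]
[ 0.47216342 -0.22808575  0.21992283] [[-0.003, 1.0, -0.002], [1.0, 0.003, -0.001], [-0.001, -0.002, -1.0]] [ 0.84  0.71 -0.8   1.88  0.67  0.85 -0.31]
{"x":0.96,"y":-1.08,"z":1.17,"rx":-0,"ry":0,"rz":0.001}
{"x":0.96,"y":-1.08,"z":1.17,"rx":-0,"ry":0,"rz":0}
{"x":0.97,"y":-1.08,"z":1.16,"rx":-0.001,"ry":0,"rz":0.001}
{"x":0.96,"y":-1.08,"z":1.17,"rx":-0,"ry":0,"rz":0}
{"x":0.96,"y":-1.09,"z":1.16,"rx":-0.001,"ry":0.001,"rz":0.001}
{"x":0.97,"y":-1.09,"z":1.17,"rx":-0,"ry":0,"rz":0}
-- at [ 0.407  -0.1705  0.15  ]
{"x":0.75,"y":0,"z":1.41,"rx":-0,"ry":0,"rz":0}
{"x":0.75,"y":0,"z":1.41,"rx":-0,"ry":0,"rz":0}
{"x":0.75,"y":0,"z":1.42,"rx":-0,"ry":0,"rz":0}
{"x":0.75,"y":0.01,"z":1.41,"rx":-0,"ry":0,"rz":0}
-- at [ 0.407  -0.1405  0.0934]
```

send_rows --motion '[{"x":1,"y":-1.1,"z":1.2,"rx":0,"ry":0,"rz":0,"jaw":0.8},{"x":1,"y":-1.1,"z":1.2,"rx":0,"ry":0,"rz":0,"jaw":0.8},{"x":1,"y":-1.1,"z":1.2,"rx":0,"ry":0,"rz":0,"jaw":0.8},{"x":1,"y":-1.1,"z":1.2,"rx":0,"ry":0,"rz":0,"jaw":0.8},{"x":0.9,"y":-1.1,"z":1.1,"rx":0,"ry":0,"rz":0,"jaw":0.8}]'

```text
clock: 25.8
tool_pos: [0.4169, -0.1778, 0.1607]
eef_rot: [0.705, 0.709, -0.001, -0.0]
contact_force: [-0.3, -0.3, -0.1]
opening: 0.154
finger_force: 45.0
```

send_rows --motion '[{"x":0.9,"y":-1,"z":1.1,"rx":0,"ry":0,"rz":0,"jaw":0.8},{"x":0.7,"y":0,"z":1.4,"rx":0,"ry":0,"rz":0,"jaw":0.8},{"x":0.7,"y":0,"z":1.4,"rx":0,"ry":0,"rz":0,"jaw":0.8},{"x":0.7,"y":0,"z":1.4,"rx":0,"ry":0,"rz":0,"jaw":0.8},{"x":0.7,"y":0,"z":1.2,"rx":0,"ry":0,"rz":0,"jaw":0.8}]'

```text
clock: 26.3
tool_pos: [0.4072, -0.1409, 0.0955]
eef_rot: [0.705, 0.709, -0.001, -0.0]
contact_force: [0.2, 0.4, -1.4]
opening: 0.16
finger_force: 45.0
```

send_rows --motion '[{"x":0,"y":0,"z":0,"rx":0,"ry":0,"rz":0,"jaw":0.8},{"x":0,"y":0,"z":0,"rx":0,"ry":0,"rz":0,"jaw":0.8},{"x":0,"y":0,"z":0,"rx":0,"ry":0,"rz":0,"jaw":0.8},{"x":0,"y":0,"z":0,"rx":0,"ry":0,"rz":0,"jaw":0.8},{"x":0,"y":0,"z":0,"rx":0,"ry":0,"rz":0,"jaw":0.8}]'

```text
clock: 26.8
tool_pos: [0.4063, -0.1436, 0.0961]
eef_rot: [0.707, 0.707, -0.001, -0.001]
contact_force: [-0.3, -0.0, -1.6]
opening: 0.153
finger_force: 45.0
```

```bash
python3 - <<'E'
from lev import *
st=get_state(); p=st['tool_pos'];r=R.from_quat(st['eef_rot']); print(p,r.as_matrix().round(3).tolist(),st['q'].round(2),st['finger_force'],st['qd'].round(3))
print('tip',p+r.apply(OH+[.123,0,0]))
snap('wrist','w9'); h=cv2.cvtColor(cv2.imread('pics/w9.png'),cv2.COLOR_BGR2HSV)
print('pred tip, collar, dish',proj('w9',[p+r.apply(OH+[.123,0,0]),p+r.apply(OH+[.047,0,0]),[.407,-.017,.027],[.42,.157,.0095],[.4188,.06,.0095]]).round(1).tolist())
m=cv2.inRange(h,(8,180,100),(25,255,255)); n,l,s,c=cv2.connectedComponentsWithStats(m)
for i in np.argsort(-s[1:,4])[:3]+1: print('orange',s[i],c[i].round())
# white-ish shaft: columns of bright low-saturation pixels per row near the tip
g=(h[:,:,2]>150)&(h[:,:,1]<40)
for v in range(20,320,15):
    x=np.where(g[v,270:370])[0]+270
    print(v,(x.min(),x.max(),len(x)) if len(x) else None)
E
```

```text
[ 0.40625631 -0.14358315  0.09608123] [[-0.0, 1.0, -0.002], [1.0, 0.0, -0.001], [-0.001, -0.002, -1.0]] [ 0.52  0.79 -0.47  2.25  1.14  0.36 -0.93] 44.999887738376856 [ 0.001  0.004  0.     0.001  0.002 -0.001 -0.001]
tip [ 0.40625414 -0.02057842  0.10259237]
pred tip, collar, dish [[315.4, -29.9], [315.7, 213.0], [317.8, 21.5], [352.6, -502.1], [342.6, -155.2]]
20 (np.int64(270), np.int64(368), 99)
35 (np.int64(270), np.int64(369), 82)
50 (np.int64(270), np.int64(369), 100)
65 (np.int64(276), np.int64(369), 87)
80 (np.int64(270), np.int64(369), 64)
95 (np.int64(282), np.int64(354), 43)
110 (np.int64(311), np.int64(324), 14)
125 (np.int64(311), np.int64(324), 14)
140 (np.int64(312), np.int64(323), 12)
155 (np.int64(311), np.int64(323), 13)
170 (np.int64(312), np.int64(323), 12)
185 (np.int64(312), np.int64(322), 11)
200 (np.int64(312), np.int64(322), 11)
215 (np.int64(312), np.int64(322), 11)
230 None
245 (np.int64(299), np.int64(330), 31)
260 (np.int64(302), np.int64(331), 30)
275 (np.int64(302), np.int64(331), 30)
290 (np.int64(303), np.int64(331), 29)
305 (np.int64(303), np.int64(330), 28)
```

send_rows --motion '[{"x":0.2,"y":0.1,"z":0.2,"rx":0,"ry":0,"rz":0,"jaw":0.8},{"x":0.1,"y":0,"z":0,"rx":0,"ry":0,"rz":0,"jaw":0.8},{"x":0,"y":0,"z":0,"rx":0,"ry":0,"rz":0,"jaw":0.8},{"x":0,"y":0,"z":0,"rx":0,"ry":0,"rz":0,"jaw":0.8},{"x":0,"y":0,"z":0,"rx":0,"ry":0,"rz":0,"jaw":0.8}]'

```text
clock: 27.35
tool_pos: [0.407, -0.1402, 0.0937]
eef_rot: [0.707, 0.707, -0.001, -0.001]
contact_force: [-0.3, 1.3, -1.1]
opening: 0.155
finger_force: 45.0
```

```bash
python3 - <<'E'
from lev import *
st=get_state(); p=st['tool_pos'];r=R.from_quat(st['eef_rot'])
tip=p+r.apply(OH+[.123,0,0]);print('tip',tip)
snap('side','s9')
for f in(0,-.1,.1):
    print(f,proj('s9',[p+r.apply(OH+[a*np.cos(f),0,a*np.sin(f)]) for a in(.123,.083,.043)]).round(1).tolist())
a=cv2.imread('pics/s9.png').astype(int);b=cv2.imread('pics/s3.png').astype(int)
d=np.abs(a-b).max(2); u,v=proj('s9',tip)[0].round().astype(int)
for y in range(v-26,v+9,2):
    print(y,' '.join('%3d'%x for x in d[y,u-10:u+14]))
# screwdriver now: orange in side view vs start
for n in('s9','side0','s3'):
    m=cv2.inRange(cv2.cvtColor(cv2.imread(f'pics/{n}.png'),cv2.COLOR_BGR2HSV)[290:370,345:380],(8,180,100),(25,255,255)); print(n,cv2.moments(m,True)['m00'],cv2.boundingRect(m))
E
```

```text
tip [ 0.40694351 -0.01716834  0.10022475]
0 [[370.4, 241.0], [370.1, 231.5], [369.7, 222.7]]
-0.1 [[370.8, 235.3], [370.3, 227.8], [369.8, 220.8]]
0.1 [[370.1, 246.3], [369.8, 235.1], [369.6, 224.5]]
215 113 144 141  78  21  37  69  79  68  75  81  33  43  66  36  33  15   1   1  30 139 152 154 155
217  90 102 108  48  47  43  44  45  35  46  68  64  22  50  94  75  31   3   2  90 142 153 155 153
219  53  85  84  38  18   8   5   2   6  12   9   2   9  24  37  94  80  21   2  66 143 153 153 154
221  10  40  83  17   4   6   4   6  17  24  26  22   6   5  56  97 104  39  61  65 144 155 157 156
223   3   3  68  38   9   5   3  80 121  48  39  51  68  71  90  98  87  69  68  53 141 124   6   5
225   3   3  11  66  47  10  30  90 121  31  62  82 104 106 105  88  79  77  78  50 140  56   2   4
227   4   3   3  10  28  49 125 144 132  20  70  81  81  87  73  76  78  76  73 109 146  18   4   5
229   2   2   6   8   9  16 143 171 131   6  73  76  44  62  67  75  76  75  75 134 117   7   5   5
231   2   2   3   2   2  64 136 149 117  37 109  69  41  33  38  72  75  74  62 140  50   2   5   4

[... 262 characters left out ...]
2  66  75  76  68   8   4   5   5   4
239   2   2   1   1   7  86 113  68  15  85 118 109  58  38  44  64  72  76  99   5   5   5   5   4
241   2   4   2   2   2   2   1   2  22  32  34  31  34  35  46  65  73  61  45   2   5   5   5   5
243   1   2   1   2   2   2   2   2  23  32  30  28  31  41  65  69  74  39   2   5   4   5   4   5
245   2   1   2   1   2   2   2   3  24  33  30  29  26  33  64  73  75  28   4   5   7   5   5   5
247   2   2   2   3   3   2   1   7  28  34  31  29  28  27  63  74  71  11   4   5   4   5   5   5
249   2   1   3   0   2   1   1   6  21  25  24  21  25  19  17  34  36   4   5   5   4   5   5   4
s9 0.0 (0, 0, 0, 0)
side0 0.0 (0, 0, 0, 0)
s3 0.0 (0, 0, 0, 0)
```

```bash
python3 - <<'E'
from lev import *
print('old tip/collar in s3',proj('s9',[[.4115,-.121,.045],[.4058,-.205,.045]]).round(1).tolist())
for n in('s9','s3'):
    g=cv2.cvtColor(cv2.imread(f'pics/{n}.png'),cv2.COLOR_BGR2GRAY); print(n)
    for y in range(219,249,2): print(y,' '.join('%3d'%x for x in g[y,358:386]))
s=cv2.cvtColor(cv2.imread('pics/side0.png'),cv2.COLOR_BGR2HSV)[310,355:370]; print(s.tolist()[::4])
for n in('s9','side0','s3'):
    h=cv2.cvtColor(cv2.imread(f'pics/{n}.png'),cv2.COLOR_BGR2HSV)[315:370,340:385]; m=cv2.inRange(h,(8,200,120),(25,255,255)); print(n,int((m>0).sum()),cv2.boundingRect(m))
E
```

```text
old tip/collar in s3 [[365.9, 240.4], [367.9, 223.1]]
s9
219 157 128  67  33  32 106 126 128 129 130 128 123 125 131 131 128 129 129 111  55  35  74 149 159 160 160 158 155
221 158 115  82  59  43 115 128 127 129 129 105 105 108 109 127 128 130 129 131  66  69  71 149 159 160 161 159 156
223 162 113  83  82  82 106 124 127 128 129 102 103 107 106 125 128 130 129 108  78  72  64 148 159 161 160 159 159
225 142  98  81  83  83  84 100 123 129 129 102 102 108 104 124 128 129 105  84  79  80  65 148 160 161 162 159 158
227 114  75  74  77  77  79  83  86  91  99  91 101 108 106  94  88  75  79  80  78  76 119 154 158 158 159 158 156
229 112  66  57  56  54  49  50  77  83  83  86 101 108 105  67  68  72  78  79  78  77 142 157 157 157 155 156 156
231  98  58  48  47  47  47  52  78  83  83  79 128 139  99  63  50  51  74  78  77  70 148 160 159 156 155 154 154
233  83  67  48  41  44  46  43  73  54  48 103 152 173 176  97  50  50  73  79  80  66 150 161 159 157 154 153 153
235  79  62  50  49  48  48  50  48  49  48  84 190 220 208 114  54  54  74  79  80  98 150 159 159 156 155 153 153
[... 1857 characters left out ...]
61
239  75  58  50  49  49  49  55 121 145 101  47  29  31  31  32  31  34  34  35  34  57 152 163 163 163 161 161 161
241  73  57  50  50  49  50  50  50  51  50  33  31  32  32  31  32  34  35  34  35 112 157 163 165 164 164 164 164
243  68  53  50  49  48  50  50  50  51  49  35  31  31  32  32  31  33  35  34  58 152 163 164 165 166 167 167 165
245  66  52  49  49  49  48  50  50  51  50  35  31  31  32  32  34  34  34  34  50 151 164 166 165 166 167 168 166
247  75  65  51  48  47  51  54  55  51  44  33  30  32  31  32  34  35  34  35 101 154 162 165 165 166 167 168 166
[[15, 87, 184], [16, 97, 189], [15, 27, 149], [15, 98, 187]]
s9 0 (0, 0, 0, 0)
side0 0 (0, 0, 0, 0)
s3 0 (0, 0, 0, 0)
```

The tip appears at (370,240) against a predicted (370.4,241), so the dipstick is level, about 10 cm up and over the dish. Handing in.

```bash
python3 -c "
from plant import *
print(finish_job())"
```

```text
the job is handed in; nothing more can be done
None
```

The job is handed in at about 27 s of the 72 s allowed: cover levered open with the blade, screwdriver laid back on the bench, dipstick pushed in until its collar stopped (11 N, no further advance) and drawn right out, and it is now held level about 10 cm up with its tip over the dish; I took no last picture of the screwdriver or the three bystander objects.

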